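# Open the latched guard gate of the sample shaker

## Task

Open the guard gate of the sample shaker: raise the steel thumb latch bar until its nose is free of the catch, feeling your way so that the bar is never forced against the catch, then swing the gate without slamming it all the way open to its stop. Leave it standing open with the latch bar let down again, and do not disturb the other things on the bench.

Things in the scene. Friction and masses are not known exactly. Their poses are not given: they have to be found in the camera images.
- guard: Shaker guard: fixed open-topped box of clear panels in aluminium frames on a grey base, 240 mm deep, 290 wide, sides 157 tall, posts to 205. Origin: on the bench under its middle; x axis points from the gate (front, robot side) to the back, y to the robot's left, z up.
- hinge (a point): Point on the gate's vertical hinge axis (guard's left front post), 100 mm above the bench; fixed. The gate is a framed clear panel 10 mm thick, in the plane through this axis when shut, reaching 195 mm from the axis along the guard's -y; it spans 30 to 170 mm above the bench.
- gate (a joint): Gate angle, rad: 0 shut; grows as the free edge swings towards the robot (clockwise seen from above), stop at 1.4. Stays where it is left: light friction, about 0.12 N m.
- pivot (a point): Centre of the latch bar's pivot, on the gate's robot-side face (12 mm in front of the gate's mid plane, 92 mm from the hinge axis, 146 mm above the bench); moves with the gate. The bar turns about a level axis square to the gate.
- latch (a joint): Latch bar angle, rad: 0 lying level on its rest (lower end of travel), grows as the nose rises, at most 0.5. The bar (about 140 g) falls back by gravity.
- tab (a point): Centre of the upper, graspable part of the bar's thumb tab: an upright flat steel tab 22 mm wide (along the bar), 8 mm thick (square to the gate). This point is 78 mm from the pivot along the bar and 59 mm above it, 35 mm above the gate's top edge; the tab ends 20 mm above it.
- nose: Free end of the steel latch bar, lying in the catch: 8 mm thick, 12 mm tall, 32 mm long; origin at its centre, 115 mm from the pivot along the bar; moves with the bar. More than 20 N between nose and catch would bend the bar.
- jar_mid (a point): Centre of the closed steel jar on the shaker inside the guard, 56 mm across, 75 mm tall: leave alone.
- beaker_mid (a point): Half-way up a glass beaker, 68 mm across, 90 mm tall: leave alone.
- dish_mid (a point): Centre of a low glass dish, 90 mm across, 14 mm tall: leave alone.
- bottle_a_mid (a point): Half-way up an amber jar, 48 mm across, 100 mm tall: leave alone.
- bottle_b_mid (a point): Half-way up a small clear jar, 40 mm across, 80 mm tall: leave alone.
- sample_case_mid (a point): Centre of a pale plastic sample case, 50 x 130 x 30 mm: leave alone.
- pliers_mid (a point): Middle of a pair of pliers lying flat, 160 mm long: leave alone.
- lip_level (a point): Fixed point in the middle of the catch's front lip (5 mm thick, 8 mm wide), level with the lower edge of the bar at rest. The catch is a dark steel bracket on the guard's right front post; its lip stands 10 mm in front of the shut bar and stops the gate. Height setting is not reported: the lip's top edge is 6 to 34 mm above this point.
- post_top (a point): Top of the right front post (24 mm wide), behind the catch. The catch also has a level top plate, its underside 20 mm above the lip's top edge, that stops the nose from rising too far: the gate comes free only while the nose passes between lip and plate. Both are stiff (15 N within 2 mm of further motion).

How it is judged:
By the outcome, as a careful person would: the job done as asked, in the order asked, and still so for the second after the job is handed in, with the robot touching nothing.
It also fails if it takes over 70 s, if anything falls off the work surface, if the arm or the gripper's body presses on something with over 40 N, if the wrist force passes 120 N, or if a joint passes its speed limit or range.

## Robot

A 6-joint arm with a two-finger parallel gripper is mounted at the origin on the work surface. World frame = base frame: x ahead of the robot, y to its left, z up, the work surface at z = 0. Lengths are in m, angles in rad, forces in N, time in s.
With the tool pointing down it reaches from about 0.375 to 0.925 m from the base axis. Payload 5.7 kg.
Tool frame: the origin (TCP) lies on the centre line of the jaws, within the pads' length; the fingertips stand 11 mm ahead of it and the grasp point (between the pads) lies 8 mm behind it; x points along the fingers, z is the direction in which the jaws open and shut, and the axes are right-handed (so a half turn about x gives the same grasp; the last joint's range is limited). The gripper opens to 88 mm and grips with 3 to 60 N. Pads are 20 mm wide; open, the fingers measure 115 mm over their backs; the gripper's body (75 mm by 178 mm) begins 61 mm behind the grasp point.
Start: joints at [-1.417, 0.359, 1.51, -0, 1.272, -0.115], TCP at [0.159, -0.578, 0.234] pointing down, gripper open.
Joint ranges: [-2.97, 2.97], [-1.01, 2.36], [0.21, 2.38], [-0.96, 4.11], [0.2, 2.71], [-2.98, 2.98]. Speed limits (rad/s): [2.39, 2.39, 3.14, 3.14, 3.14, 3.14].

## Interface

Orientations are given as a unit quaternion [w, x, y, z].
In Python, from rig import bot gives the robot as it stands.
- The arm moves only by the tool arm_command, never from a script. Its argument "commands" is a list that holds one entry, the list of rows, each a list of 6 numbers: the shift along the tool's x, y, z normalised to -1 to 1, where 1 is 2.5 cm, then the turn, a rotation vector about the tool's x, y, z normalised to -1 to 1, where 1 is 0.08 rad. A call has 1 to 5 rows; each row shifts and turns the pose as measured when the row begins, along the tool's axes as they then stand; what a row does not reach is not made up. A row lasts 1/10 s, in which the tool goes at most 50 mm and 8.59 degrees, less where a joint would pass 70% of its speed; a pose out of reach is approached as far as the arm can. A call with a number of a shift or a turn outside -1 to 1 is refused whole. A call with a gripper value outside its range is refused whole. "grip" is the closure, from -1 (fully open) to 1 (shut), set as the call begins (left out, the last holds). The fingers move at their own pace and stop on an object; the grip force is fixed at half the most. Time passes only in rows, so rows that do not move let the fingers close. It gives the time, the measured TCP pose, the force and the opening at its end, in the units of the state.
- bot.observe(): the state, without advancing time (a new reading comes with each control period).
- bot.get_image(name): name is "side" or "top" or "wrist"; returns a dict with "frame" (420x560x3 uint8, blue, green, red), "K" (3x3 intrinsics, pixels), "rvec" (rotation vector, rad) and "tvec" (3), from world to camera coordinates, as OpenCV has them. Camera axes: x right, y down, z forward; pixel columns grow to the right and rows downward; lengths in m; the calibration is good to about 2 mm. A picture is of the moment at which its call begins. There is no depth.
- bot.job_done(): hands the job in, once; it reports no verdict.
The state is a dict: "clock": time; "joint_positions": joint angles; "qd": joint speeds; "effort": joint torques, N m; "eef_pos": TCP position; "orientation": TCP orientation; "wrist_force": force on the tool from outside, world axes, zero at the start; "moment": the same for the moment, N m; "opening": finger opening in m.
Only numpy, scipy, OpenCV 4.12 (cv2) and the standard library are available. Lean on these libraries where they do the work, as an engineer would, in place of code of your own. Each camera call takes 0.05 s, during which the arm holds its last target.

## Working session

There is one attempt and no reset: what is moved stays moved. The work goes in short steps, Python scripts to look and compute and a tool call to move; the robot and the scene stay as the last step left them, time stands still between calls to the robot, and variables do not carry over. Pictures are saved under pics/ and viewed, and the job is handed in when it is done.

Besides the shell and the picture viewer there is one more tool, called after ">>>" as name(argument=value, ...), one argument or row to a line, values as JSON. arm_command: Moves the arm, as the interface text tells. Scaled input: -1 to 1 covers 2.5 cm each way for a shift and 0.08 rad each way for a turn. Its arguments: {"type":"object","properties":{"commands":{"type":"array"},"grip":{"type":"number"}},"required":["commands"]}

```bash
ls; mkdir -p pics
cat > look.py <<'E'
import sys,cv2,json
from rig import bot
tag=sys.argv[1]
for n in sys.argv[2:]:
    im=bot.get_image(n); cv2.imwrite(f'pics/{n}_{tag}.png',im['frame'])
    import numpy as np
    np.savez(f'pics/{n}_{tag}.npz',**im)
s=bot.observe()
for k in s: print(k,np.round(s[k],4))
E
python3 look.py 0 side top wrist
```

```text
pics
clock 0.15
joint_positions [-1.4171  0.3594  1.5112 -0.      1.2725 -0.1151]
qd [ 0.0003 -0.0009 -0.0046  0.0003  0.0015  0.0023]
effort [ 8.00000e-04 -5.15755e+01 -2.71007e+01  6.75000e-02  3.06000e-02
 -1.00000e-04]
eef_pos [ 0.1593 -0.5779  0.233 ]
orientation [ 0.5621  0.4289  0.5629 -0.4281]
wrist_force [-0.4734 -0.825  -0.5533]
moment [-0.0243 -0.0002  0.0243]
opening 0.0877
```

View pics/side_0.png

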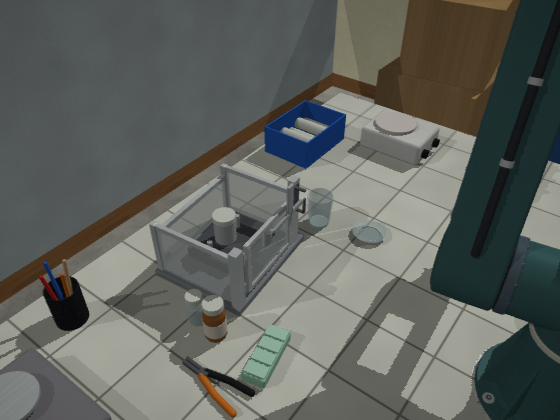

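View pics/top_0.png

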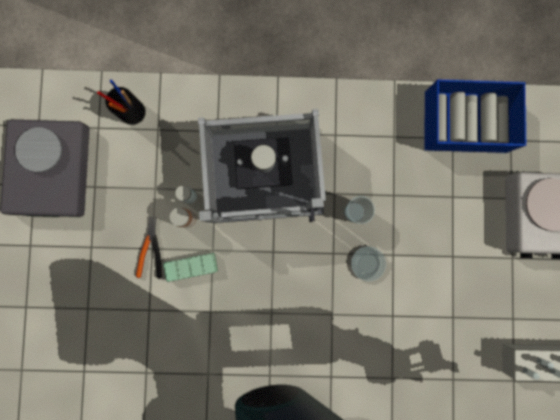

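View pics/wrist_0.png

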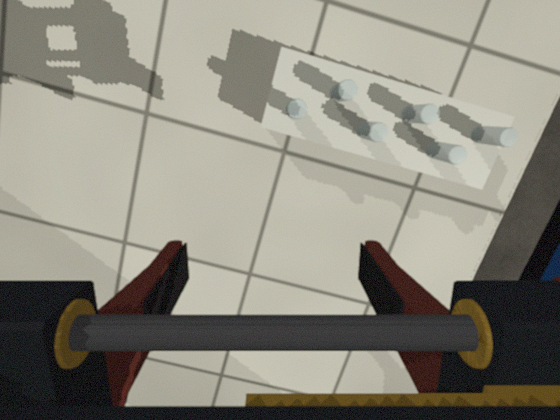

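The side view shows the guard around (230,235), with the gate on its right-front side and the catch near (300,200). In the top view the guard spans (203,115) to (322,215), with the latch and catch near (310,213). The beaker is at (358,210), the dish at (367,262), and the jars at (180,215) and (185,193).

Run:
```python
import cv2
a=cv2.imread('pics/top_0.png')[100:225,190:335]; cv2.imwrite('pics/t0z.png',cv2.resize(a,None,fx=5,fy=4.8,interpolation=cv2.INTER_CUBIC))
a=cv2.imread('pics/side_0.png')[155:315,145:345]; cv2.imwrite('pics/s0z.png',cv2.resize(a,None,fx=3.75,fy=3.75,interpolation=cv2.INTER_CUBIC))
```

```text
(no output)
```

View pics/t0z.png

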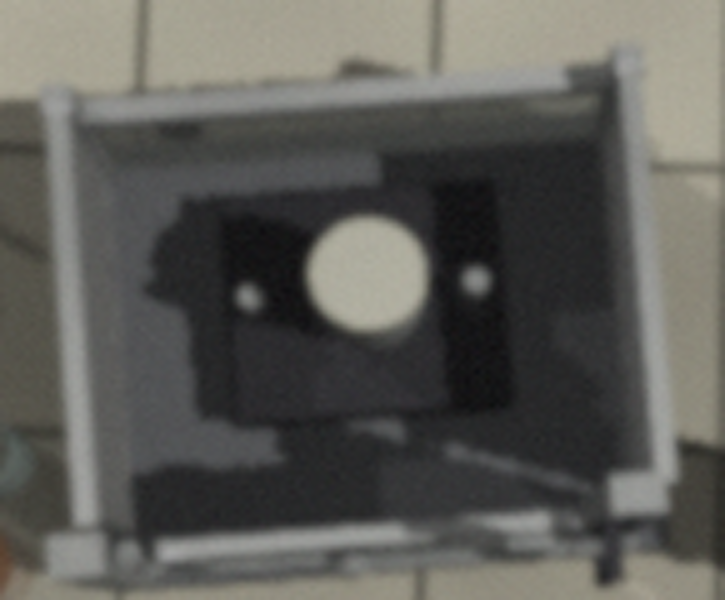

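View pics/s0z.png

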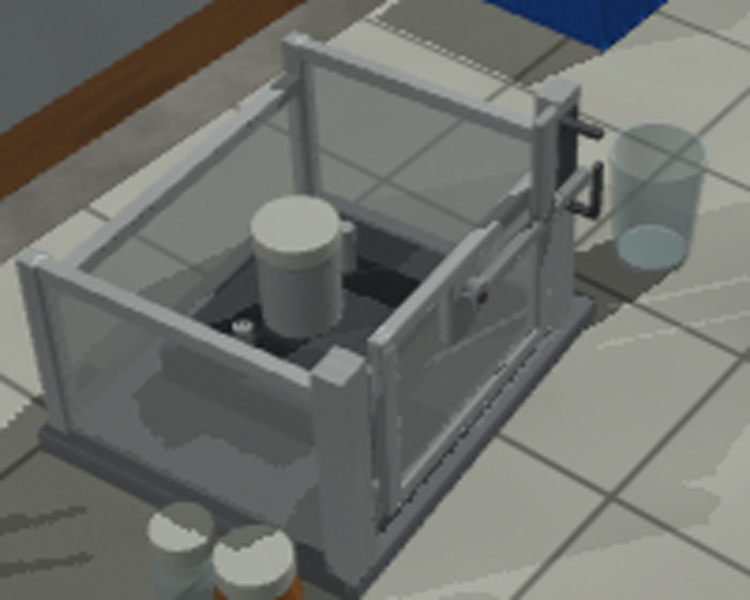

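```bash
cat > geo.py <<'E'
import numpy as np,cv2
def load(f):
    d=np.load(f); R,_=cv2.Rodrigues(d['rvec']); return d['K'],R,d['tvec'].reshape(3)
def ray(c,p):
    K,R,t=c; d=R.T@np.linalg.solve(K,[p[0],p[1],1]); return -R.T@t, d/np.linalg.norm(d)
def onz(c,p,z):
    o,d=ray(c,p); return o+d*(z-o[2])/d[2]
def tri(cs,ps):
    A=np.zeros((3,3));b=np.zeros(3)
    for c,p in zip(cs,ps):
        o,d=ray(c,p);M=np.eye(3)-np.outer(d,d);A+=M;b+=M@o
    X=np.linalg.solve(A,b)
    return X
def proj(c,X):
    K,R,t=c; q=K@(R@np.asarray(X)+t); return q[:2]/q[2]
E
python3 - <<'E'
from geo import *
np.set_printoptions(precision=4,suppress=True)
T=load('pics/top_0.npz');S=load('pics/side_0.npz')
print(T[0],ray(T,(280,210)),ray(S,(280,210)))
tz=lambda x,y:(x/5+190-.4,y/4.8+100-.4)
sz=lambda x,y:(x/3.75+145-.37,y/3.75+155-.37)
for n,t,s in [('LF',(77,553),(340,368)),('RF',(638,493),(558,93)),('LB',(60,105),(37,258)),('RB',(627,62),(298,42))]:
    X=tri((T,S),(tz(*t),sz(*s)));print(n,onz(T,tz(*t),.205),onz(S,sz(*s),.205),X)
# gate top edge, z .170, side view: corners
for p in [(372,340),(390,345),(488,228),(530,180)]: print(p,onz(S,sz(*p),.170))
for p in [(160,550),(550,520)]: print(p,onz(T,tz(*p),.170))
E
```

```text
[[428.9187   0.     283.2949]
 [  0.     428.9187 207.0452]
 [  0.       0.       1.    ]] (array([0.5388, 0.0319, 1.1111]), array([ 0.0664, -0.0063, -0.9978])) (array([0.0842, 0.713 , 0.8763]), array([ 0.4623, -0.6194, -0.6346]))
LF [0.5847 0.1841 0.205 ] [0.564  0.2106 0.205 ] [0.5857 0.1887 0.1753]
RF [ 0.6177 -0.0523  0.205 ] [ 0.6143 -0.047   0.205 ] [ 0.6182 -0.0527  0.2   ]
LB [0.7847 0.1992 0.205 ] [0.7487 0.2447 0.205 ] [0.7989 0.2089 0.1539]
RB [ 0.8117 -0.0436  0.205 ] [0.7739 0.0071 0.205 ] [ 0.8276 -0.0479  0.1526]
(372, 340) [0.5894 0.1576 0.17  ]
(390, 345) [0.5792 0.1548 0.17  ]
(488, 228) [0.5967 0.0453 0.17  ]
(530, 180) [ 0.6038 -0.0052  0.17  ]
(160, 550) [0.5888 0.1537 0.17  ]
(550, 520) [ 0.6072 -0.017   0.17  ]
```

Run:
```python
import cv2
a=cv2.imread('pics/side_0.png')[170:245,255:315]; a=cv2.resize(a,None,fx=8,fy=8,interpolation=cv2.INTER_CUBIC)
b=cv2.imread('pics/top_0.png')[190:230,270:330]; b=cv2.resize(b,None,fx=5,fy=5,interpolation=cv2.INTER_CUBIC)
import numpy as np
o=np.zeros((600,790,3),np.uint8);o[:,:480]=a;o[:200,485:785]=b
o=np.clip(o.astype(float)*1.5,0,255).astype(np.uint8)
cv2.imwrite('pics/z1.png',o)
from geo import *
S=load('pics/side_0.npz');T=load('pics/top_0.npz')
# predicted from guard yaw
c,s=np.cos(.11),np.sin(.11)
ex=np.array([c,s]);ey=np.array([-s,c])
h=np.array([.5830,.1560])  # rough hinge
for n,d,f,z in [('hinge',0,0,.17),('pivot',92,12,.146),('tabtop',170,12,.225),('tab',170,12,.205),('nose',207,12,.146)]:
    X=np.r_[h-ey*d/1000-ex*f/1000,z];print(n,X,proj(S,X),proj(T,X))
```

```text
hinge [0.583 0.156 0.17 ] [246.78511503 246.17185607] [220.47025132 216.81733863]
pivot [0.58117213 0.0632387  0.146     ] [275.43096614 231.00904029] [263.12178651 219.267843  ]
tabtop [ 0.58973484 -0.01428988  0.225     ] [294.00482662 183.06812199] [299.5081738 214.4289525]
tab [ 0.58973484 -0.01428988  0.205     ] [293.80215083 190.45313884] [299.00357409 214.9573636 ]
nose [ 0.59379664 -0.05106625  0.146     ] [301.12401664 202.5268916 ] [313.96624848 215.02715258]
```

View pics/z1.png

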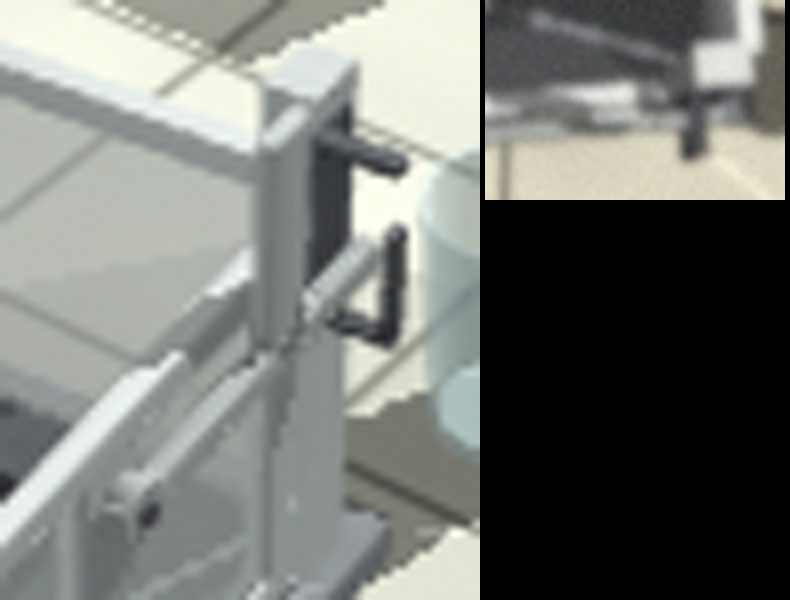

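Run:
```python
from geo import *
from scipy.spatial.transform import Rotation as Ro
np.set_printoptions(precision=4,suppress=True)
S=load('pics/side_0.npz');T=load('pics/top_0.npz')
z1=lambda x,y:(255+x/8-.44,170+y/8-.44)
# side-view measured: tab top corners, pivot bolt, lip top, plate end ; use plane of gate
for yaw in (.10,.11,.12):
  c,s=np.cos(yaw),np.sin(yaw);ex=np.array([c,s,0]);ey=np.array([-s,c,0])
  X=onz(S,z1(285,128),.225); print(yaw,'tab centre from side',X)
  X=onz(S,z1(285,128),.225); h=X+ey*.170+ex*.012; print(' hinge',h)
  for n,d,f,z in [('pivot',92,18,.146),('noseendtop',223,16,.152),('nose low end',223,16,.140),('liplevel?',215,28.5,.140),('gate corner',195,0,.170),('hinge',0,0,.17)]:
    P=np.r_[(h-ey*d/1000-ex*f/1000)[:2],z];p=proj(S,P);t=proj(T,P); print(n,P,((p-[255,170]+.44)*8),(t-[270,190]+.4)*5+[485,0])
q=[0.5621,0.4289,0.5629,-0.4281]
R=Ro.from_quat(q,scalar_first=True).as_matrix();print(R)
print('lip top top-view',[onz(T,(310.6,219.6),z) for z in (.15,.17)])
```

```text
0.1 tab centre from side [ 0.591 -0.002  0.225]
 hinge [0.586  0.1683 0.225 ]
pivot [0.5772 0.075  0.146 ] [151.9735 520.8623] [426.1849 156.3792]
noseendtop [ 0.5923 -0.0551  0.152 ] [385.5303 242.3765] [716.9992 129.9669]
nose low end [ 0.5923 -0.0551  0.14  ] [384.1565 274.8976] [714.5738 131.3738]
liplevel? [ 0.5791 -0.0484  0.14  ] [408.4969 303.9637] [699.1965 160.1238]
gate corner [ 0.6054 -0.0257  0.17  ] [289.6669 226.2442] [654.5472  96.2347]
hinge [0.586  0.1683 0.17  ] [-102.9155  635.0229] [211.3956 128.5816]
0.11 tab centre from side [ 0.591 -0.002  0.225]
 hinge [0.5843 0.1683 0.225 ]
pivot [0.5765 0.0749 0.146 ] [154.5782 521.7483] [426.4476 158.0971]
noseendtop [ 0.5928 -0.0551  0.152 ] [383.9875 241.7116] [716.9882 128.783 ]
nose low end [ 0.5928 -0.0551  0.14  ] [382.624  274.2307] [714.563  130.2044]
liplevel? [ 0.5795 -0.0485  0.14  ] [407.3995 303.1418] [699.4755 159.1062]
gate corner [ 0.6057 -0.0255  0.17  ] [288.687  226.1848] [654.229   95.6911]
hinge [0.5843 0.1683 0.17  ] [-97.5583 637.7447] [211.3837 132.465 ]
0.12 tab centre from side [ 0.591 -0.002  0.225]
 hinge [0.5826 0.1682 0.225 ]
pivot [0.5757 0.0747 0.146 ] [157.1974 522.6172] [426.7275 159.8124]
noseendtop [ 0.5934 -0.0551  0.152 ] [382.4352 241.0563] [716.9654 127.5992]
nose low end [ 0.5934 -0.0551  0.14  ] [381.0822 273.5734] [714.5405 129.0351]
liplevel? [ 0.58   -0.0487  0.14  ] [406.2901 302.3269] [699.7443 158.0858]
gate corner [ 0.6059 -0.0254  0.17  ] [287.7064 226.1314] [653.9054  95.1507]
hinge [0.5826 0.1682 0.17  ] [-92.1515 640.4317] [211.4107 136.349 ]
[[-0.0002  0.9641  0.2656]
 [ 0.0016  0.2656 -0.9641]
 [-1.      0.0002 -0.0016]]
lip top top-view [array([ 0.5831, -0.0434,  0.15  ]), array([ 0.5822, -0.0418,  0.17  ])]
```

>>> arm_command(
  commands=[
    [[-0.5,0.98,0.1,-0.51,0,0],[-0.5,0.98,0.1,-0.51,0,0],[-0.5,0.98,0.1,-0.51,0,0],[-0.5,0.98,0.1,-0.51,0,0],[-0.5,0.98,0.1,-0.51,0,0]],
  ],
)

```text
clock: 0.65
eef_pos: [0.2783, -0.5455, 0.2931]
orientation: [0.601, 0.371, 0.606, -0.366]
wrist_force: [0.8, 0.3, -0.5]
opening: 0.088
```

```bash
python3 - <<'E'
from geo import *
S=load('pics/side_0.npz')
for xy in [(.5822,-.043),(.5797,-.046),(.584,-.043)]:
  for z in (.14,.15,.16,.17,.18): print(xy,z,(proj(S,[*xy,z])-[255,170]+.44)*8)
E
cat > st.py <<'E'
from rig import bot
import numpy as np
from scipy.spatial.transform import Rotation as Ro
s=bot.observe();R=Ro.from_quat(s['orientation'],scalar_first=True).as_matrix()
np.set_printoptions(precision=4,suppress=True)
print(s['clock'],s['eef_pos'],'F',np.round(s['wrist_force'],2),'op',s['opening'],'j',np.round(s['joint_positions'],3));print(R)
E
python3 st.py
```

```text
(0.5822, -0.043) 0.14 [388.75032632 309.29417759]
(0.5822, -0.043) 0.15 [389.93124054 282.13076459]
(0.5822, -0.043) 0.16 [391.12529275 254.66515145]
(0.5822, -0.043) 0.17 [392.33270342 226.89226689]
(0.5822, -0.043) 0.18 [393.55369797 198.80692549]
(0.5797, -0.046) 0.14 [401.87571061 307.37122389]
(0.5797, -0.046) 0.15 [403.12845771 280.21397223]
(0.5797, -0.046) 0.16 [404.39513328 252.7547768 ]
(0.5797, -0.046) 0.17 [405.67597093 224.98857376]
(0.5797, -0.046) 0.18 [406.97120949 196.91018543]
(0.584, -0.043) 0.14 [383.61047867 306.89557908]
(0.584, -0.043) 0.15 [384.76214713 279.73806509]
(0.584, -0.043) 0.16 [385.92661912 252.27863087]
(0.584, -0.043) 0.17 [387.10410935 224.51221344]
(0.584, -0.043) 0.18 [388.29483735 196.43363598]
0.65 [ 0.2783 -0.5455  0.2931] F [ 0.76  0.28 -0.48] op 0.08797458894847059 j [-1.212  0.337  1.394 -0.     1.421 -0.116]
[[-0.0036  0.8895  0.4569]
 [ 0.0095  0.4569 -0.8895]
 [-0.9999  0.0011 -0.0101]]
```

>>> arm_command(
  commands=[
    [[0,0.98,0.1,-0.51,0,0],[0,0.98,0.1,-0.51,0,0],[0,0.98,0.1,-0.51,0,0],[0,0.98,0.1,-0.51,0,0],[0,0.98,0.1,-0.51,0,0]],
  ],
)

```text
clock: 1.15
eef_pos: [0.3934, -0.4897, 0.2943]
orientation: [0.637, 0.304, 0.641, -0.3]
wrist_force: [-0.5, -0.3, 0.2]
opening: 0.0877
```

>>> arm_command(
  commands=[
    [[0,0.98,0.1,-0.51,0,0],[0,0.98,0.1,-0.51,0,0],[0,0.98,0.1,-0.51,0,0],[0,0.98,0.1,-0.51,0,0],[0,0.98,0.1,-0.51,0,0]],
  ],
)

```text
clock: 1.65
eef_pos: [0.4934, -0.4094, 0.2923]
orientation: [0.665, 0.236, 0.671, -0.23]
wrist_force: [0.0, -0.6, 0.5]
opening: 0.088
```

>>> arm_command(
  commands=[
    [[0,0.98,0.1,-0.51,0,0],[0,0.98,0.1,-0.51,0,0],[0,0.98,0.1,-0.51,0,0],[0,0.98,0.1,-0.51,0,0],[0,0.98,0.1,-0.51,0,0]],
  ],
)

```text
clock: 2.15
eef_pos: [0.574, -0.3098, 0.2905]
orientation: [0.685, 0.164, 0.693, -0.157]
wrist_force: [0.3, 0.1, 0.1]
opening: 0.0876
```

>>> arm_command(
  commands=[
    [[0,0.98,0.1,-0.51,0,0],[0,0.98,0.1,-0.51,0,0],[0,0.98,0.1,-0.51,0,0],[0,0.98,0.1,-0.51,0,0],[0,0.98,0.1,-0.51,0,0]],
  ],
)

```text
clock: 2.65
eef_pos: [0.6319, -0.1955, 0.2889]
orientation: [0.697, 0.091, 0.707, -0.082]
wrist_force: [-0.1, 0.9, 0.2]
opening: 0.0877
```

>>> arm_command(
  commands=[
    [[0,0.98,0.1,-0.51,0,0],[0,0.98,0.1,-0.51,0,0],[0,0.98,0.1,-0.51,0,0],[0,0.98,0.1,-0.51,0,0],[0,0,0,0,0,0]],
  ],
)

```text
clock: 3.15
eef_pos: [0.6602, -0.0937, 0.2876]
orientation: [0.701, 0.031, 0.712, -0.02]
wrist_force: [-0.0, -0.9, -0.1]
opening: 0.0877
```

```bash
python3 look.py 1 wrist side top >/dev/null;python3 st.py
```

```text
3.3 [ 0.6597 -0.0973  0.2876] F [-0.28  0.42 -1.07] op 0.08802737414908549 j [-0.256  0.428  1.267  0.011  1.466 -0.181]
[[-0.0158  0.0759  0.997 ]
 [ 0.0151  0.997  -0.0757]
 [-0.9998  0.0138 -0.0169]]
```

View pics/wrist_1.png

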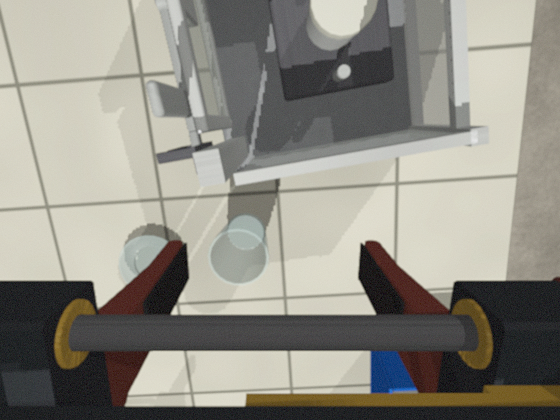

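View pics/side_1.png

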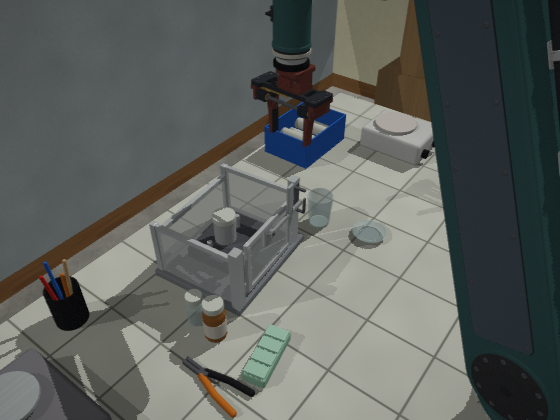

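Run:
```python
import cv2
a=cv2.imread('pics/wrist_1.png')[0:190,130:250]; cv2.imwrite('pics/w1z.png',cv2.resize(a,None,fx=4,fy=3.15*1,interpolation=cv2.INTER_CUBIC))
```

```text
(no output)
```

View pics/w1z.png

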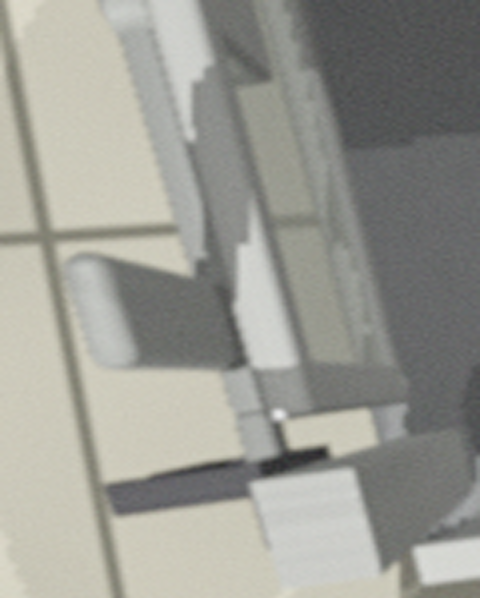

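Run:
```python
from geo import *
np.set_printoptions(precision=4,suppress=True)
W=load('pics/wrist_1.npz');S=load('pics/side_1.npz');S0=load('pics/side_0.npz')
w=lambda x,y:(130+x/4-.4,y/3.15-.35)
z1=lambda x,y:(255+x/8-.44,170+y/8-.44)
print('cam',ray(W,(280,210)))
print('tab wrist z.225',onz(W,w(102,310),.225), 'tri',tri((W,S0),(w(102,310),z1(285,128))))
print('post',onz(W,w(315,525),.205))
print('tab edge dir', onz(W,w(84,257),.225)-onz(W,w(118,365),.225))
print('bar edge at nose', onz(W,w(240,455),.15))
print('pivot bolt', onz(W,w(125,5),.15))
print('plate end',onz(W,w(112,500),.193))
print(onz(W,w(70,0),.17))
```

```text
cam (array([ 0.669 , -0.0246,  0.4393]), array([-0.0154, -0.2569, -0.9663]))
tab wrist z.225 [ 0.5952 -0.0068  0.225 ] tri [ 0.5939 -0.0064  0.2211]
post [ 0.618  -0.0524  0.205 ]
tab edge dir [-0.002   0.0199  0.    ]
bar edge at nose [ 0.5925 -0.0393  0.15  ]
pivot bolt [0.585  0.0687 0.15  ]
plate end [ 0.5793 -0.0455  0.193 ]
[0.5812 0.064  0.17  ]
```

```bash
cat > plan.py <<'E'
# plan.py x y z zaxis_yaw tilt nrows : shift/turn per row (units) tool frame
import sys
from rig import bot
import numpy as np
from scipy.spatial.transform import Rotation as Ro
np.set_printoptions(precision=4,suppress=True)
def target(yaw,tilt=0):
    z=np.array([np.cos(yaw),np.sin(yaw),0]);x=np.array([0,0,-1.]);y=np.cross(z,x)
    return Ro.from_matrix(np.c_[x,y,z])*Ro.from_rotvec([0,0,tilt])
if __name__=='__main__':
    x,y,z,yaw,tilt=map(float,sys.argv[1:6]);n=int(sys.argv[6])
    s=bot.observe();p=np.array(s['eef_pos']);R=Ro.from_quat(s['orientation'],scalar_first=True)
    rv=(R.inv()*target(yaw,tilt)).as_rotvec();tot=R.inv().apply(np.array([x,y,z])-p)
    print(p,R.as_matrix()[:,0],R.as_matrix()[:,2]);print('total',tot,rv)
    for k in range(n):
        a=R*Ro.from_rotvec(rv*k/n)
        print(np.round(np.r_[a.inv().apply((np.array([x,y,z])-p)/n)/.025,rv/n/.08],3))
E
python3 plan.py .594 -.0055 .255 .105 0 5
```

```text
[ 0.6597 -0.0973  0.2876] [-0.0158  0.0151 -0.9998] [ 0.997  -0.0757 -0.0169]
total [ 0.035   0.086  -0.0719] [-0.1809 -0.0156 -0.0153]
[ 0.28   0.688 -0.575 -0.452 -0.039 -0.038]
[ 0.276  0.71  -0.551 -0.452 -0.039 -0.038]
[ 0.272  0.73  -0.525 -0.452 -0.039 -0.038]
[ 0.269  0.749 -0.499 -0.452 -0.039 -0.038]
[ 0.265  0.768 -0.473 -0.452 -0.039 -0.038]
```

>>> arm_command(
  commands=[
    [[0.28,0.69,-0.57,-0.45,-0.04,-0.04],[0.28,0.71,-0.55,-0.45,-0.04,-0.04],[0.27,0.73,-0.52,-0.45,-0.04,-0.04],[0.27,0.75,-0.5,-0.45,-0.04,-0.04],[0.26,0.77,-0.47,-0.45,-0.04,-0.04]],
  ],
)

```text
clock: 3.8
eef_pos: [0.5944, -0.013, 0.2539]
orientation: [0.708, -0.036, 0.705, 0.032]
wrist_force: [-0.3, 0.7, -0.3]
opening: 0.0884
```

```bash
python3 look.py 2 wrist side >/dev/null; python3 plan.py .594 -.0055 .255 .105 0 2
```

```text
[ 0.5924 -0.0114  0.2532] [ 0.0006 -0.0043 -1.    ] [0.9952 0.0977 0.0001]
total [-0.0018  0.0057  0.0022] [-0.0072  0.0001  0.0044]
[-0.036  0.115  0.043 -0.045  0.001  0.027]
[-0.036  0.115  0.044 -0.045  0.001  0.027]
```

View pics/wrist_2.png

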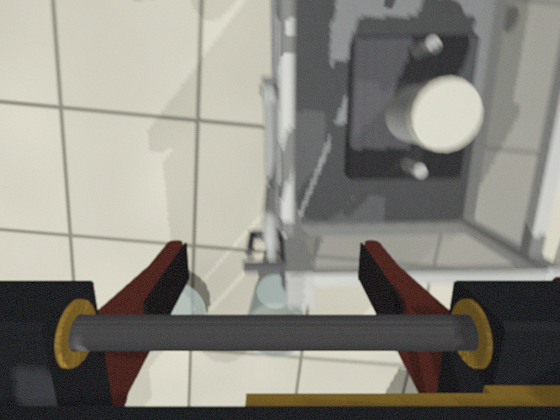

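View pics/side_2.png

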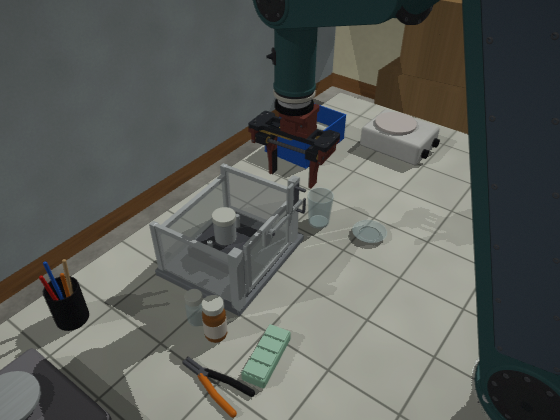

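Run:
```python
import cv2
a=cv2.imread('pics/wrist_2.png')[200:310,170:380]; cv2.imwrite('pics/w2z.png',cv2.resize(a,None,fx=3.8,fy=3.8,interpolation=cv2.INTER_CUBIC)[:, :800])
from geo import *
W=load('pics/wrist_2.npz')
for X in [(.594,-.0055,.225),(.594,-.0055,.18),(.618,-.0524,.205),(.5793,-.0455,.193),(.582,-.0435,.17)]: print(X,proj(W,X),(proj(W,X)-[170,200]+.37)*3.8)
```

```text
(0.594, -0.0055, 0.225) [272.03372498 232.77791719] [389.13415494 125.96208532]
(0.594, -0.0055, 0.18) [272.0415746  210.23873966] [389.16398347  40.31321071]
(0.618, -0.0524, 0.205) [301.87176329 292.97375801] [502.51870049 354.70628042]
(0.5793, -0.0455, 0.193) [244.8738712 270.057632 ] [285.92671058 267.62500159]
(0.582, -0.0435, 0.17) [251.08595006 254.02606753] [309.53261023 206.70505663]
```

View pics/w2z.png

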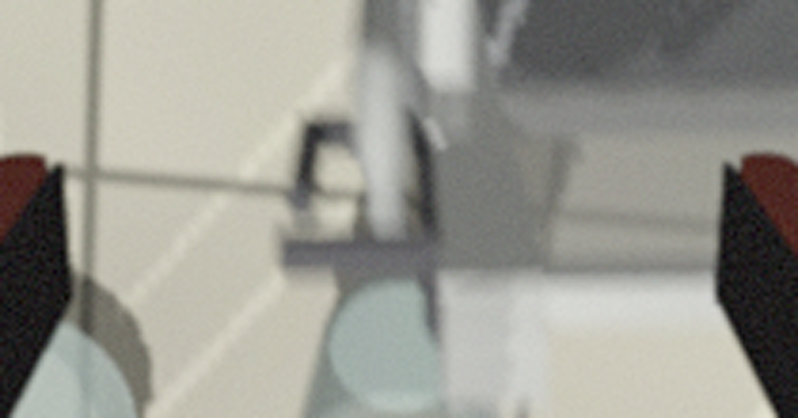

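```bash
python3 plan.py .5935 -.007 .202 .105 0 5
```

```text
[ 0.5924 -0.0114  0.2532] [ 0.0006 -0.0043 -1.    ] [0.9952 0.0977 0.0001]
total [0.0512 0.0045 0.0015] [-0.0072  0.0001  0.0044]
[ 0.41   0.036  0.012 -0.018  0.     0.011]
[ 0.41   0.036  0.012 -0.018  0.     0.011]
[ 0.41   0.035  0.012 -0.018  0.     0.011]
[ 0.41   0.035  0.012 -0.018  0.     0.011]
[ 0.41   0.035  0.012 -0.018  0.     0.011]
```

>>> arm_command(
  commands=[
    [[0.2,0.09,0.03,-0.04,0,0.03],[0.46,0.04,0.02,-0.02,0,0.01],[0.46,0.04,0.01,-0.02,0,0.01],[0.46,0.02,0,0,0,0],[0.46,0,0,0,0,0]],
  ],
)

```text
clock: 4.4
eef_pos: [0.5975, -0.0115, 0.2003]
orientation: [0.708, -0.036, 0.704, 0.034]
wrist_force: [0.2, -0.2, -0.1]
opening: 0.0878
```

```bash
python3 look.py 3 wrist side >/dev/null; python3 plan.py .5935 -.007 .2 .105 0 1;python3 - <<'E'
import cv2,numpy as np
a=cv2.imread('pics/wrist_3.png')[200:330,170:380];b=cv2.imread('pics/side_3.png')[140:240,240:340]
o=np.zeros((600,790,3),np.uint8);a=cv2.resize(a,None,fx=2.3,fy=2.3);o[:a.shape[0],:a.shape[1]]=a
b=cv2.resize(b,None,fx=3,fy=3);o[300:600,487:787]=b;cv2.imwrite('pics/z3.png',o)
E
```

```text
[ 0.596  -0.0111  0.1991] [ 0.002  -0.0019 -1.    ] [0.9952 0.098  0.0018]
total [-0.001   0.0044 -0.0021] [-0.0069  0.0018  0.0021]
[-0.038  0.175 -0.082 -0.086  0.022  0.027]
```

View pics/z3.png

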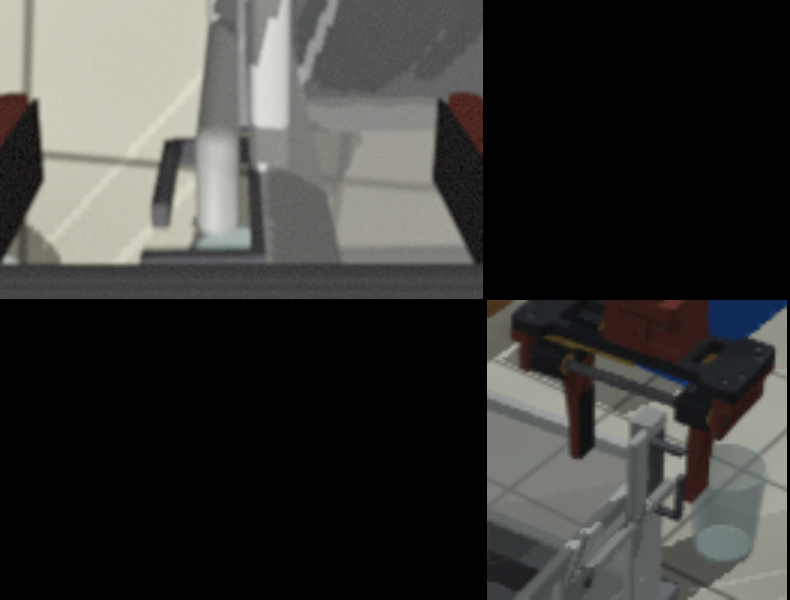

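Run:
```python
from geo import *
from scipy.spatial.transform import Rotation as Ro
from rig import bot
np.set_printoptions(precision=4,suppress=True)
W=load('pics/wrist_3.npz')
f=lambda X:(proj(W,X)-[170,200]+.3)*2.3
for X in [(.594,-.0055,.225),(.5935,-.0075,.225),(.5915,-.0075,.225)]: print(X,f(X))
s=bot.observe();p=np.array(s['eef_pos']);R=Ro.from_quat(s['orientation'],scalar_first=True)
for v in [(.011,-.01,.044),(.011,-.01,-.044),(.011,.01,.044),(.011,.01,-.044),(-.025,0,0)]: print(v,f(p+R.apply(v)))
z=lambda x,y:(x/2.3+170-.3,y/2.3+200-.3)
print(onz(W,z(217,183),.225))
```

```text
(0.594, -0.0055, 0.225) [217.2128 186.0849]
(0.5935, -0.0075, 0.225) [213.3981 196.0011]
(0.5915, -0.0075, 0.225) [202.1711 195.0458]
(0.011, -0.01, 0.044) [420.5331 171.5284]
(0.011, -0.01, -0.044) [ 33.9487 172.5689]
(0.011, 0.01, 0.044) [426.0415  89.0272]
(0.011, 0.01, -0.044) [27.5374 89.9837]
(-0.025, 0, 0) [225.1811 212.5174]
[ 0.5939 -0.0049  0.225 ]
```

>>> arm_command(
  commands=[
    [[0,0.12,-0.11,-0.04,0,0.01],[-0.02,0.12,-0.11,-0.04,0,0],[0,0,0,0,0,0],[0,0,0,0,0,0],[0,0,0,0,0,0]],
  ],
  grip=0.5,
)

```text
clock: 5.0
eef_pos: [0.59, -0.0051, 0.2005]
orientation: [0.707, -0.038, 0.705, 0.037]
wrist_force: [0.0, -0.1, 0.1]
opening: 0.0512
```

```bash
python3 look.py 4 wrist side >/dev/null; python3 plan.py .591 -.005 .2 .105 0 1;python3 - <<'E'
import cv2,numpy as np
a=cv2.imread('pics/wrist_4.png')[200:330,170:380];b=cv2.imread('pics/side_4.png')[140:240,240:340]
o=np.zeros((600,790,3),np.uint8);a=cv2.resize(a,None,fx=2.3,fy=2.3);o[:a.shape[0],:a.shape[1]]=a
b=cv2.resize(b,None,fx=3,fy=3);o[300:600,487:787]=b;cv2.imwrite('pics/z4.png',o)
E
```

```text
[ 0.5901 -0.0052  0.2004] [ 0.0033 -0.0012 -1.    ] [0.9945 0.105  0.0032]
total [0.0004 0.0001 0.0009] [0.0002 0.0032 0.0015]
[0.016 0.004 0.037 0.003 0.04  0.019]
```

View pics/z4.png

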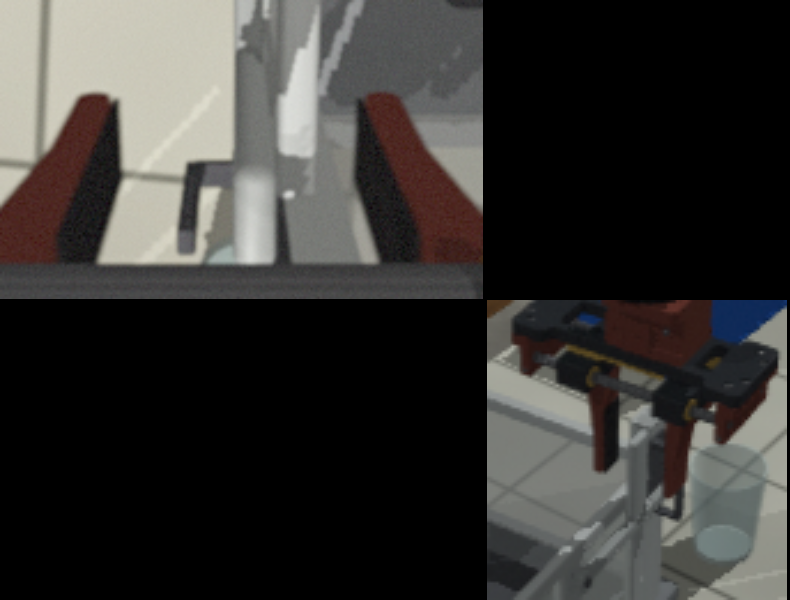

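>>> arm_command(
  commands=[
    [[0,0,0.05,0,0.02,0],[0,0,0,0,0,0],[0,0,0,0,0,0]],
  ],
  grip=0.7,
)

```text
clock: 5.4
eef_pos: [0.5917, -0.0051, 0.2007]
orientation: [0.707, -0.038, 0.705, 0.037]
wrist_force: [0.3, 0.2, -0.2]
opening: 0.0194
```

>>> arm_command(
  commands=[
    [[0,0,0,0,0,0],[0,0,0,0,0,0],[0,0,0,0,0,0],[0,0,0,0,0,0]],
  ],
  grip=1,
)

```text
clock: 5.8
eef_pos: [0.5919, -0.0052, 0.2007]
orientation: [0.707, -0.037, 0.705, 0.036]
wrist_force: [0.1, 0.5, 0.2]
opening: 0.0076
```

```bash
python3 look.py 5 wrist side >/dev/null; python3 st.py;python3 - <<'E'
import cv2,numpy as np
a=cv2.imread('pics/wrist_5.png')[200:330,170:380];b=cv2.imread('pics/side_5.png')[140:240,240:340]
o=np.zeros((600,790,3),np.uint8);a=cv2.resize(a,None,fx=2.3,fy=2.3);o[:a.shape[0],:a.shape[1]]=a
b=cv2.resize(b,None,fx=3,fy=3);o[300:600,487:787]=b;cv2.imwrite('pics/z5.png',o)
E
```

```text
5.9 [ 0.5919 -0.0052  0.2007] F [1.07 0.3  1.1 ] op 0.00821507110946824 j [-0.125  0.377  1.57  -0.001  1.192 -0.229]
[[ 0.0023 -0.1042  0.9946]
 [-0.0013  0.9946  0.1042]
 [-1.     -0.0015  0.0021]]
```

View pics/z5.png

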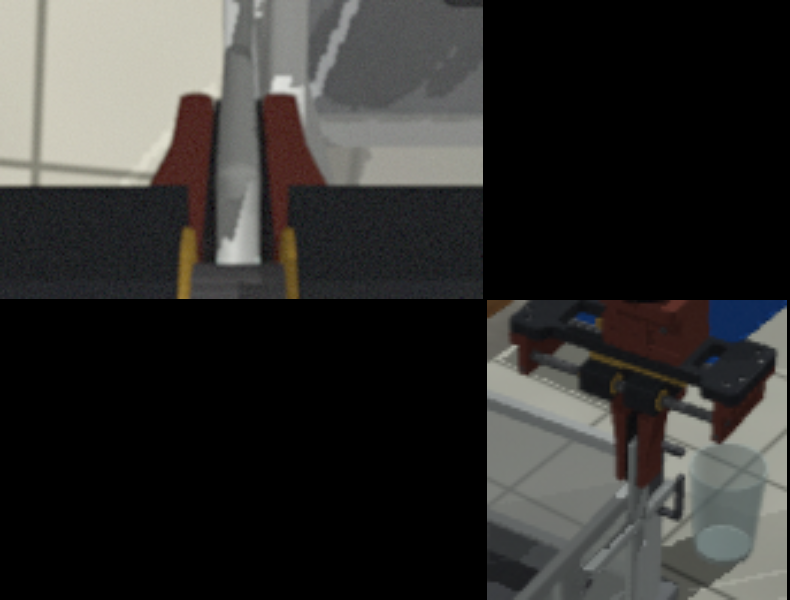

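>>> arm_command(
  commands=[
    [[-0.062,0.044,0,0,0,-0.25],[-0.062,0.044,0,0,0,-0.25],[-0.062,0.044,0,0,0,-0.25],[-0.062,0.044,0,0,0,-0.25]],
  ],
)

```text
clock: 6.3
eef_pos: [0.5914, -0.0003, 0.2071]
orientation: [0.708, -0.067, 0.703, 0.006]
wrist_force: [1.5, 0.4, -0.9]
opening: 0.0079
```

```bash
python3 st.py
```

```text
6.3 [ 0.5914 -0.0003  0.2071] F [ 1.48  0.4  -0.87] op 0.007851320194972889 j [-0.064  0.368  1.571 -0.092  1.188 -0.133]
[[ 0.0112 -0.1023  0.9947]
 [-0.0858  0.991   0.1029]
 [-0.9962 -0.0865  0.0023]]
```

>>> arm_command(
  commands=[
    [[-0.062,0.044,0,0,0,-0.25],[-0.062,0.044,0,0,0,-0.25],[-0.062,0.044,0,0,0,-0.25],[-0.062,0.044,0,0,0,-0.25],[-0.062,0.044,0,0,0,-0.25]],
  ],
)

```text
clock: 6.8
eef_pos: [0.5907, 0.0068, 0.2147]
orientation: [0.707, -0.106, 0.698, -0.033]
wrist_force: [1.1, 0.1, -1.5]
opening: 0.0078
```

>>> arm_command(
  commands=[
    [[-0.062,0.044,0,0,0,-0.25],[0,0,0,0,0,0]],
  ],
)

```text
clock: 7.0
eef_pos: [0.5906, 0.0086, 0.2163]
orientation: [0.707, -0.115, 0.697, -0.041]
wrist_force: [1.4, -2.1, -0.1]
opening: 0.0076
```

```bash
python3 st.py;  python3 look.py 6 side >/dev/null;python3 - <<'E'
import cv2,numpy as np
b=cv2.imread('pics/side_6.png')[165:240,255:315]
cv2.imwrite('pics/z6.png',cv2.resize(b,None,fx=8,fy=8,interpolation=cv2.INTER_CUBIC))
E
```

```text
7.0 [0.5906 0.0086 0.2163] F [ 1.44 -2.1  -0.15] op 0.007603316721328588 j [ 0.035  0.366  1.569 -0.237  1.198  0.015]
[[ 0.0254 -0.1022  0.9944]
 [-0.2175  0.9704  0.1053]
 [-0.9757 -0.2189  0.0024]]
```

View pics/z6.png

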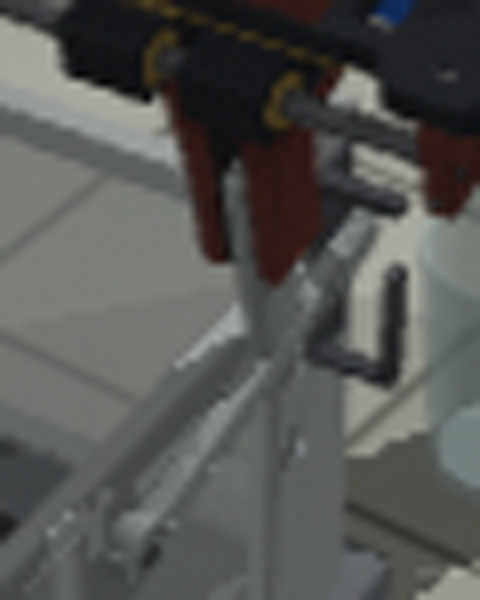

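>>> arm_command(
  commands=[
    [[-0.06,0.042,0,0,0,-0.24],[-0.06,0.042,0,0,0,-0.24],[-0.055,0.035,0,0,0,-0.22],[0,0,0,0,0,0]],
  ],
)

```text
clock: 7.45
eef_pos: [0.5901, 0.0127, 0.2199]
orientation: [0.705, -0.135, 0.693, -0.062]
wrist_force: [1.5, -0.8, -0.1]
opening: 0.0077
```

```bash
python3 st.py;  python3 look.py 7 side >/dev/null;python3 - <<'E'
import cv2,numpy as np
b=cv2.imread('pics/side_7.png')[165:240,255:315]
cv2.imwrite('pics/z7.png',cv2.resize(b,None,fx=8,fy=8,interpolation=cv2.INTER_CUBIC))
from geo import *
S=load('pics/side_7.npz');f=lambda X:(proj(S,X)-[255,165]+.44)*8
yaw=.11;ex=np.array([np.cos(yaw),np.sin(yaw),0]);ey=np.array([-ex[1],ex[0],0])
h=np.array([.586,.1655,0]); 
for phi in (.27,.285,.3):
  for d,u in [(131,6),(131,-6)]:
    X=h-ey*(.092+(d*np.cos(phi)-u*np.sin(phi))/1000)-ex*.016; X[2]=.146+(d*np.sin(phi)+u*np.cos(phi))/1000; print(phi,d,u,X,f(X))
E
```

```text
7.45 [0.5901 0.0127 0.2199] F [ 1.55 -0.76 -0.09] op 0.007654552883855243 j [ 0.078  0.37   1.567 -0.299  1.209  0.081]
[[ 0.0311 -0.0993  0.9946]
 [-0.2742  0.956   0.104 ]
 [-0.9612 -0.276   0.0025]]
0.27 131 6 [ 0.59388057 -0.05160062  0.18672444] [377.85188438 189.77666469]
0.27 131 -6 [ 0.59423194 -0.05478205  0.17515919] [381.96539963 216.50505807]
0.285 131 6 [ 0.59381197 -0.05097953  0.1885896 ] [376.99644437 185.6230396 ]
0.285 131 -6 [ 0.59418235 -0.05433303  0.17707366] [381.42125083 211.96832334]
0.3 131 6 [ 0.59374031 -0.0503307   0.19044517] [376.08976192 181.5360247 ]
0.3 131 -6 [ 0.59412961 -0.05385551  0.17898113] [380.82630101 207.49160737]
```

View pics/z7.png

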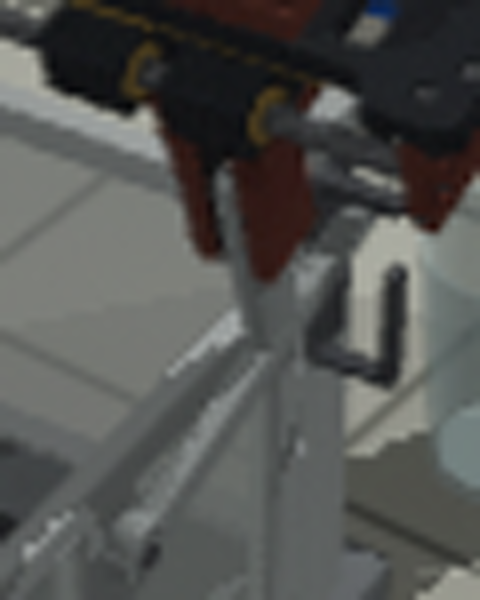

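```bash
python3 look.py 8 top wrist >/dev/null;python3 - <<'E'
import cv2,numpy as np
from geo import *
o=np.zeros((600,800,3),np.uint8)
for i,k in enumerate((0,7)):
    b=cv2.imread(f'pics/side_{k}.png')[178:218,285:311]
    o[:600,i*400:i*400+390]=np.clip(cv2.resize(b,None,fx=15,fy=15,interpolation=cv2.INTER_CUBIC).astype(float)*1.7,0,255)
S=load('pics/side_7.npz');f=lambda X:(proj(S,X)-[285,178]+.5)*15-.5
yaw=.11;ex=np.array([np.cos(yaw),np.sin(yaw),0]);ey=np.array([-ex[1],ex[0],0])
h=np.array([.585,.1655,0])
for i,phi in enumerate((0,.279)):
  for d,u in [(131,6),(131,-6),(99,6),(99,-6)]:
    X=h-ey*(.092+(d*np.cos(phi)-u*np.sin(phi))/1000)-ex*.016; X[2]=.146+(d*np.sin(phi)+u*np.cos(phi))/1000
    p=f(X);cv2.circle(o,(int(p[0])+400*i,int(p[1])),4,(0,0,255),-1)
cv2.imwrite('pics/z8.png',o)
E
```

```text
(no output)
```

View pics/z8.png

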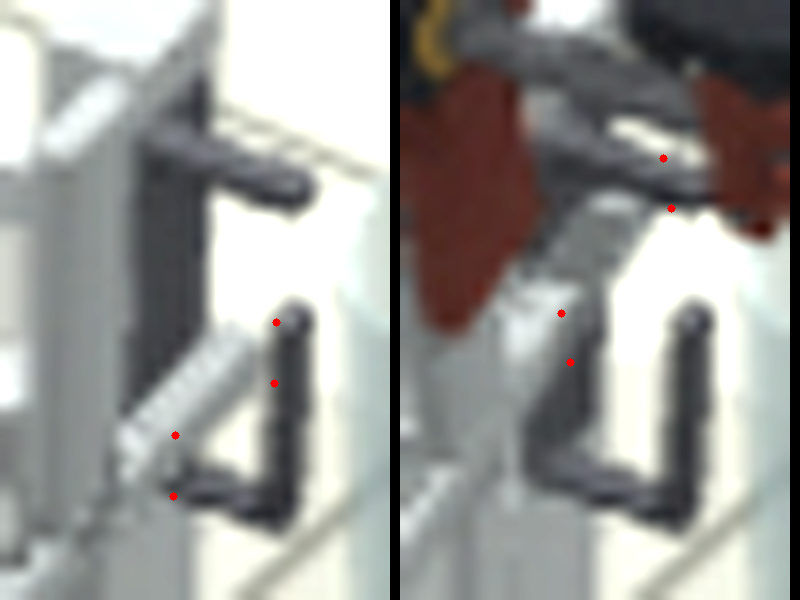

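View pics/wrist_8.png

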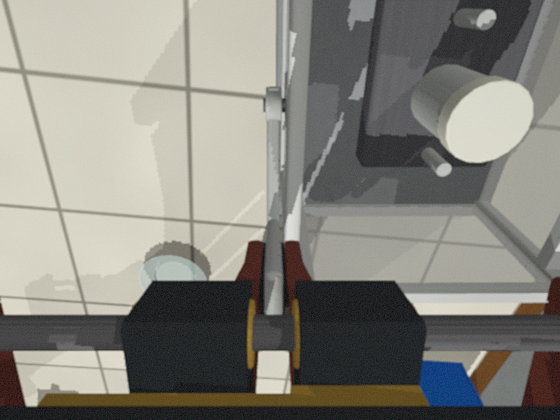

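```bash
cat > swing.py <<'E'
import sys
from rig import bot
import numpy as np
from scipy.spatial.transform import Rotation as Ro
np.set_printoptions(precision=4,suppress=True)
H=np.array([.5861,.1652])
s=bot.observe();p=np.array(s['eef_pos']);R=Ro.from_quat(s['orientation'],scalar_first=True);M=R.as_matrix()
r=p[:2]-H
yawz=np.arctan2(M[1,2],M[0,2]);print('clock',s['clock'],'p',p,'F',np.round(s['wrist_force'],2),'op',np.round(s['opening'],4),'r',np.linalg.norm(r),'polar',np.arctan2(r[1],r[0]),'jaw yaw',yawz,'gate~',.115-yawz,'upright',M[2,0],M[2,2],'j',np.round(s['joint_positions'],3))
en=np.array([np.cos(yawz),np.sin(yawz)]);al=np.array([-en[1],en[0]])
print('tcp rel hinge: along',-r@al,'normal front',-r@en,'force normal',np.array(s['wrist_force'])[:2]@en)
for d in map(float,sys.argv[1:]):
    Rz=Ro.from_rotvec([0,0,-d]); q=np.r_[H+Rz.as_matrix()[:2,:2]@r,p[2]]
    print(d,np.round(np.r_[R.inv().apply(q-p)/.025,R.inv().apply([0,0,-d])/.08],3))
E
python3 swing.py .01 .03 .05
```

```text
clock 7.6 p [0.5901 0.0126 0.2198] F [1.05 0.38 0.19] op 0.0081 r 0.15268199688378872 polar -1.5442855495760506 jaw yaw 0.10345122531198486 gate~ 0.011548774688015143 upright -0.9616127936425972 0.002679432726493347 j [ 0.077  0.37   1.567 -0.298  1.209  0.08 ]
tcp rel hinge: along 0.15223029385593104 normal front 0.011735834225062818 force normal 1.0823161330049575
0.01 [-0.002  0.005 -0.061  0.12   0.034 -0.   ]
0.03 [-0.005  0.016 -0.182  0.361  0.103 -0.001]
0.05 [-0.009  0.03  -0.304  0.601  0.171 -0.002]
```

>>> arm_command(
  commands=[
    [[0,0.005,-0.06,0.12,0.035,0],[0,0.005,-0.06,0.12,0.035,0],[0,0,0,0,0,0]],
  ],
)

```text
clock: 7.9
eef_pos: [0.587, 0.0124, 0.2197]
orientation: [0.705, -0.126, 0.695, -0.069]
wrist_force: [1.7, 0.4, 0.7]
opening: 0.008
```

```bash
python3 swing.py .005
```

```text
clock 7.9 p [0.587  0.0124 0.2197] F [1.73 0.44 0.69] op 0.008 r 0.15275380683992326 polar -1.5648740350303492 jaw yaw 0.08131568965291062 gate~ 0.03368431034708938 upright -0.9618754654586541 0.0028304686199340234 j [ 0.076  0.369  1.569 -0.296  1.214  0.101]
tcp rel hinge: along 0.15231987356517787 normal front 0.011505721236706774 force normal 1.761776204831172
0.005 [-0.001  0.002 -0.03   0.06   0.017 -0.   ]
```

>>> arm_command(
  commands=[
    [[0,0.005,-0.06,0.12,0.035,0],[0,0,0,0,0,0]],
  ],
)

```text
clock: 8.1
eef_pos: [0.5853, 0.0124, 0.2197]
orientation: [0.704, -0.122, 0.696, -0.073]
wrist_force: [1.3, 0.8, -0.4]
opening: 0.008
```

```bash
python3 swing.py .005
```

```text
clock 8.1 p [0.5853 0.0124 0.2197] F [ 1.29  0.8  -0.38] op 0.008 r 0.1528031697448572 polar -1.5763459406549691 jaw yaw 0.07011503162990339 gate~ 0.04488496837009662 upright -0.9619741484045524 0.0026673860075618894 j [ 0.076  0.368  1.571 -0.296  1.217  0.112]
tcp rel hinge: along 0.15236596873003985 normal front 0.011550768677112414 force normal 1.3378170730125238
0.005 [-0.001  0.002 -0.03   0.06   0.017 -0.   ]
```

>>> arm_command(
  commands=[
    [[0,0.002,-0.03,0.06,0.017,0],[0,0,0,0,0,0]],
  ],
)

```text
clock: 8.3
eef_pos: [0.5844, 0.0124, 0.2197]
orientation: [0.704, -0.12, 0.696, -0.075]
wrist_force: [0.7, 1.2, -0.3]
opening: 0.008
```

```bash
python3 swing.py .005
```

```text
clock 8.3 p [0.5844 0.0124 0.2197] F [ 0.69  1.21 -0.31] op 0.008 r 0.15281061344843486 polar -1.581630641687209 jaw yaw 0.06448614041329928 gate~ 0.050513859586700724 upright -0.9620360949172504 0.0027593093802907864 j [ 0.076  0.368  1.571 -0.295  1.218  0.117]
tcp rel hinge: along 0.1523773579648577 normal front 0.01149888525625807 force normal 0.7665461745321985
0.005 [-0.001  0.002 -0.03   0.06   0.017 -0.   ]
```

>>> arm_command(
  commands=[
    [[0,0.002,-0.03,0.06,0.017,0],[0,0,0,0,0,0]],
  ],
)

```text
clock: 8.5
eef_pos: [0.5836, 0.0124, 0.2196]
orientation: [0.704, -0.118, 0.696, -0.077]
wrist_force: [0.9, -0.0, 0.3]
opening: 0.0077
```

```bash
python3 swing.py .005
```

```text
clock 8.5 p [0.5836 0.0124 0.2196] F [ 0.9  -0.04  0.29] op 0.0077 r 0.15282614101423667 polar -1.5870165699960328 jaw yaw 0.05903397171065567 gate~ 0.055966028289344334 upright -0.9620479849803444 0.002731929873856287 j [ 0.076  0.368  1.572 -0.295  1.219  0.122]
tcp rel hinge: along 0.15239360293996193 normal front 0.01148995910700192 force normal 0.8925630621505161
0.005 [-0.001  0.002 -0.03   0.06   0.017 -0.   ]
```

>>> arm_command(
  commands=[
    [[0,0.002,-0.03,0.06,0.017,0],[0,0.002,-0.03,0.06,0.017,0]],
  ],
)

```text
clock: 8.7
eef_pos: [0.5822, 0.0124, 0.2197]
orientation: [0.704, -0.114, 0.697, -0.08]
wrist_force: [1.2, 0.0, -0.7]
opening: 0.0082
```

```bash
python3 swing.py .005; python3 look.py 9 side >/dev/null;python3 - <<'E'
import cv2,numpy as np
b=cv2.imread('pics/side_9.png')[178:218,275:311]
cv2.imwrite('pics/z9.png',np.clip(cv2.resize(b,None,fx=15,fy=15,interpolation=cv2.INTER_CUBIC).astype(float)*1.7,0,255))
E
```

```text
clock 8.7 p [0.5822 0.0124 0.2197] F [ 1.18  0.02 -0.71] op 0.0082 r 0.1528302284219446 polar -1.5965556966860242 jaw yaw 0.04859430546223297 gate~ 0.06640569453776704 upright -0.9620444361304652 0.003031132441422557 j [ 0.077  0.367  1.573 -0.295  1.221  0.133]
tcp rel hinge: along 0.15240796442219287 normal front 0.011353021632470895 force normal 1.1820678233722965
0.005 [-0.001  0.002 -0.03   0.06   0.017 -0.   ][ WARN:0@0.054] global loadsave.cpp:1063 imwrite_ Unsupported depth image for selected encoder is fallbacked to CV_8U.
```

View pics/z9.png

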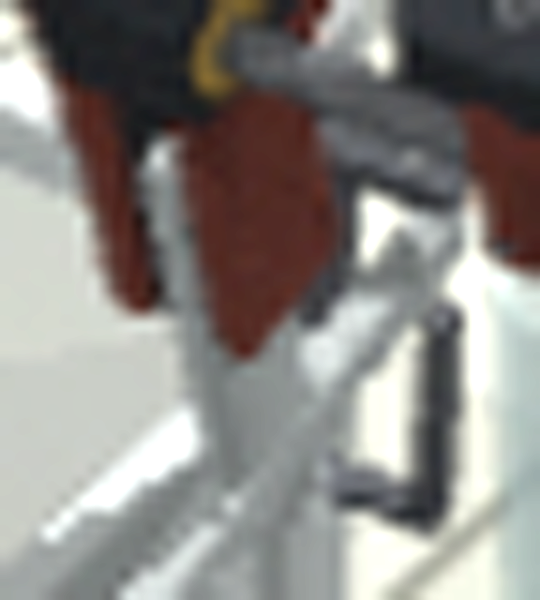

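>>> arm_command(
  commands=[
    [[0,0.005,-0.06,0.12,0.035,0],[0,0.005,-0.06,0.12,0.035,0]],
  ],
)

```text
clock: 8.95
eef_pos: [0.579, 0.0126, 0.2197]
orientation: [0.703, -0.107, 0.698, -0.088]
wrist_force: [1.5, 0.8, -0.0]
opening: 0.0084
```

```bash
python3 swing.py .01
```

```text
clock 8.95 p [0.579  0.0126 0.2197] F [ 1.5   0.82 -0.02] op 0.0084 r 0.1527891742852797 polar -1.6174728115942945 jaw yaw 0.02709263050949723 gate~ 0.08790736949050278 upright -0.962058736790766 0.0029285242853764326 j [ 0.077  0.366  1.575 -0.294  1.227  0.154]
tcp rel hinge: along 0.15237363242352733 normal front 0.011260902310088406 force normal 1.5193614061668848
0.01 [-0.001  0.005 -0.061  0.12   0.034 -0.   ]
```

>>> arm_command(
  commands=[
    [[0,0.005,-0.06,0.12,0.035,0],[0,0.005,-0.06,0.12,0.035,0]],
  ],
)

```text
clock: 9.15
eef_pos: [0.5757, 0.0128, 0.2197]
orientation: [0.702, -0.099, 0.699, -0.096]
wrist_force: [1.7, 0.1, 0.8]
opening: 0.0078
```

```bash
python3 swing.py .01
```

```text
clock 9.15 p [0.5757 0.0128 0.2197] F [1.69 0.1  0.84] op 0.0078 r 0.15279161844925482 polar -1.639190682457732 jaw yaw 0.00528008684928912 gate~ 0.10971991315071089 upright -0.9620713528650895 0.0027912119400613777 j [ 0.078  0.364  1.577 -0.293  1.232  0.175]
tcp rel hinge: along 0.15237713537539138 normal front 0.011246656531268209 force normal 1.6870336892315114
0.01 [-0.001  0.005 -0.061  0.12   0.034 -0.   ]
```

>>> arm_command(
  commands=[
    [[0,0.005,-0.06,0.12,0.035,0],[0,0.005,-0.06,0.12,0.035,0],[0,0.005,-0.06,0.12,0.035,0]],
  ],
)

```text
clock: 9.45
eef_pos: [0.5707, 0.0132, 0.2196]
orientation: [0.7, -0.088, 0.701, -0.107]
wrist_force: [0.7, 0.3, 0.3]
opening: 0.0081
```

```bash
python3 swing.py .01 .05
```

```text
clock 9.45 p [0.5707 0.0132 0.2196] F [0.68 0.25 0.3 ] op 0.0081 r 0.15277251735701117 polar -1.671543827588204 jaw yaw -0.027440251793134616 gate~ 0.14244025179313463 upright -0.962104048042371 0.0026641999941656724 j [ 0.079  0.362  1.58  -0.291  1.24   0.207]
tcp rel hinge: along 0.15236220501098124 normal front 0.011189304884129175 force normal 0.6689705041359394
0.01 [-0.001  0.005 -0.061  0.12   0.034 -0.   ]
0.05 [-0.009  0.029 -0.304  0.601  0.17  -0.002]
```

>>> arm_command(
  commands=[
    [[-0.005,0.018,-0.18,0.36,0.1,0],[-0.007,0.023,-0.243,0.48,0.137,0],[-0.007,0.023,-0.243,0.48,0.137,0],[-0.007,0.023,-0.243,0.48,0.137,0],[-0.007,0.023,-0.243,0.48,0.137,0]],
  ],
)

```text
clock: 9.95
eef_pos: [0.5413, 0.0193, 0.2196]
orientation: [0.686, -0.018, 0.706, -0.176]
wrist_force: [0.4, -0.1, 0.0]
opening: 0.0076
```

>>> arm_command(
  commands=[
    [[-0.007,0.023,-0.243,0.48,0.137,0],[-0.007,0.023,-0.243,0.48,0.137,0],[-0.007,0.023,-0.243,0.48,0.137,0],[-0.007,0.023,-0.243,0.48,0.137,0],[-0.007,0.023,-0.243,0.48,0.137,0]],
  ],
)

```text
clock: 10.45
eef_pos: [0.5119, 0.0319, 0.2196]
orientation: [0.664, 0.057, 0.704, -0.246]
wrist_force: [0.7, -0.5, 0.2]
opening: 0.0074
```

```bash
python3 swing.py .04; python3 look.py 10 side top >/dev/null
```

```text
clock 10.45 p [0.5119 0.0319 0.2196] F [ 0.74 -0.51  0.24] op 0.0074 r 0.15252446150314827 polar -2.0789444581693473 jaw yaw -0.43622183899058353 gate~ 0.5512218389905835 upright -0.962435351445348 0.0025791349689338605 j [ 0.098  0.339  1.617 -0.244  1.333  0.61 ]
tcp rel hinge: along 0.1521300971847942 normal front 0.010961062328553506 force normal 0.8858316120401399
0.04 [-0.007  0.021 -0.243  0.481  0.136 -0.001]
```

View pics/side_10.png

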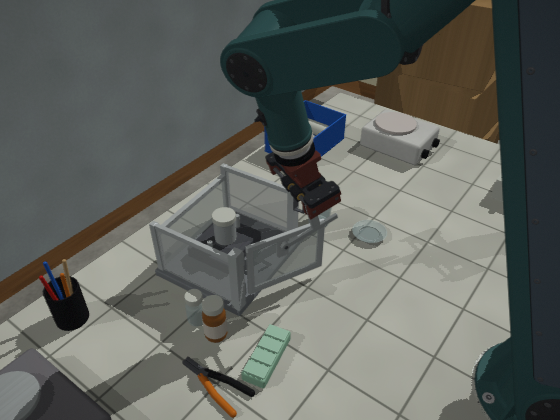

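View pics/top_10.png

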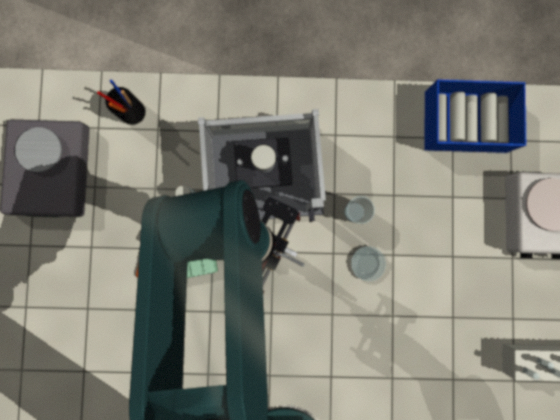

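>>> arm_command(
  commands=[
    [[-0.007,0.022,-0.243,0.48,0.137,0],[-0.007,0.022,-0.243,0.48,0.137,0],[-0.007,0.022,-0.243,0.48,0.137,0],[-0.007,0.022,-0.243,0.48,0.137,0],[-0.007,0.022,-0.243,0.48,0.137,0]],
  ],
)

```text
clock: 11.05
eef_pos: [0.4872, 0.0493, 0.2195]
orientation: [0.636, 0.127, 0.695, -0.311]
wrist_force: [0.3, -0.0, 0.0]
opening: 0.0076
```

>>> arm_command(
  commands=[
    [[-0.007,0.022,-0.243,0.48,0.137,0],[-0.007,0.022,-0.243,0.48,0.137,0],[-0.007,0.022,-0.243,0.48,0.137,0],[-0.007,0.022,-0.243,0.48,0.137,0],[-0.007,0.022,-0.243,0.48,0.137,0]],
  ],
)

```text
clock: 11.55
eef_pos: [0.466, 0.0715, 0.2195]
orientation: [0.601, 0.197, 0.678, -0.373]
wrist_force: [-0.1, 0.3, -0.1]
opening: 0.008
```

```bash
python3 swing.py .04; python3 look.py 11 side >/dev/null
```

```text
clock 11.55 p [0.466  0.0715 0.2195] F [-0.11  0.29 -0.1 ] op 0.008 r 0.15228732960350913 polar -2.478976779690005 jaw yaw -0.8374852050730471 gate~ 0.9524852050730471 upright -0.9628349297620605 0.002050800968543709 j [ 0.128  0.326  1.638 -0.158  1.406  1.01 ]
tcp rel hinge: along 0.15190693588786927 normal front 0.010757025003531435 force normal -0.2895519960661356
0.04 [-0.006  0.021 -0.243  0.481  0.135 -0.001]
```

View pics/side_11.png

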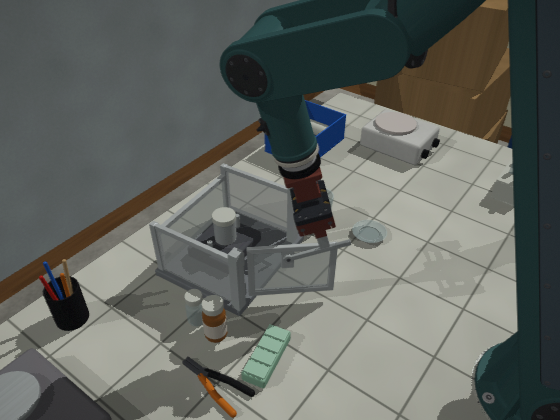

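>>> arm_command(
  commands=[
    [[-0.006,0.021,-0.243,0.48,0.135,0],[-0.006,0.021,-0.243,0.48,0.135,0],[-0.006,0.021,-0.243,0.48,0.135,0],[-0.006,0.021,-0.243,0.48,0.135,0],[-0.006,0.021,-0.243,0.48,0.135,0]],
  ],
)

```text
clock: 12.1
eef_pos: [0.4499, 0.0972, 0.2194]
orientation: [0.562, 0.263, 0.655, -0.431]
wrist_force: [0.2, -0.5, -0.2]
opening: 0.0079
```

>>> arm_command(
  commands=[
    [[-0.006,0.021,-0.243,0.48,0.135,0],[-0.006,0.021,-0.243,0.48,0.135,0],[-0.005,0.016,-0.18,0.36,0.1,0],[-0.003,0.01,-0.12,0.24,0.068,0],[-0.002,0.005,-0.06,0.12,0.034,0]],
  ],
)

```text
clock: 12.6
eef_pos: [0.4419, 0.1168, 0.2194]
orientation: [0.531, 0.308, 0.636, -0.469]
wrist_force: [-0.5, 0.3, 0.4]
opening: 0.0078
```

```bash
python3 swing.py .01
```

```text
clock 12.6 p [0.4419 0.1168 0.2194] F [-0.51  0.34  0.45] op 0.0078 r 0.15215435543970213 polar -2.8176704384110405 jaw yaw -1.1748634930642592 gate~ 1.2898634930642592 upright -0.9632519078510712 0.0021749255589890715 j [ 0.16   0.323  1.641 -0.065  1.442  1.352]
tcp rel hinge: along 0.15176002545937417 normal front 0.010947262298918585 force normal -0.5082810523642449
0.01 [-0.001  0.004 -0.061  0.12   0.034 -0.   ]
```

>>> arm_command(
  commands=[
    [[-0.002,0.009,-0.12,0.24,0.068,0],[-0.002,0.009,-0.12,0.24,0.068,0],[-0.002,0.009,-0.12,0.24,0.068,0],[-0.001,0.005,-0.06,0.12,0.034,0]],
  ],
)

```text
clock: 13.0
eef_pos: [0.4387, 0.1274, 0.2194]
orientation: [0.513, 0.332, 0.624, -0.488]
wrist_force: [-0.4, 1.0, 1.8]
opening: 0.0079
```

```bash
python3 swing.py .01
```

```text
clock 13.0 p [0.4387 0.1274 0.2194] F [-0.4   1.03  1.77] op 0.0079 r 0.15212626326175596 polar -2.8907201716406603 jaw yaw -1.2484248520443217 gate~ 1.3634248520443217 upright -0.9633448986319857 0.0017827302325662542 j [ 0.167  0.324  1.64  -0.044  1.446  1.427]
tcp rel hinge: along 0.1517375860945629 normal front 0.010867609681075054 force normal -1.1053663230044404
0.01 [-0.001  0.004 -0.061  0.12   0.034 -0.   ]
```

>>> arm_command(
  commands=[
    [[-0.001,0.005,-0.06,0.12,0.034,0],[-0.001,0.005,-0.06,0.12,0.034,0]],
  ],
)

```text
clock: 13.2
eef_pos: [0.438, 0.1306, 0.2194]
orientation: [0.508, 0.338, 0.62, -0.493]
wrist_force: [-0.3, 0.7, -0.2]
opening: 0.0079
```

```bash
python3 swing.py .01
```

```text
clock 13.2 p [0.438  0.1306 0.2194] F [-0.35  0.71 -0.21] op 0.0079 r 0.15212417053444113 polar -2.912299329467751 jaw yaw -1.269879443277445 gate~ 1.384879443277445 upright -0.9633534607056216 0.001712498732206802 j [ 0.169  0.324  1.64  -0.037  1.447  1.448]
tcp rel hinge: along 0.15173414381436784 normal front 0.010886361270528382 force normal -0.7779400075138334
0.01 [-0.001  0.004 -0.061  0.12   0.034 -0.   ]
```

>>> arm_command(
  commands=[
    [[-0.001,0.004,-0.06,0.12,0.034,0],[0,0,0,0,0,0]],
  ],
)

```text
clock: 13.4
eef_pos: [0.4376, 0.1324, 0.2193]
orientation: [0.505, 0.342, 0.618, -0.496]
wrist_force: [-0.6, 0.0, 0.2]
opening: 0.008
```

```bash
python3 swing.py .01
```

```text
clock 13.4 p [0.4376 0.1324 0.2193] F [-0.6   0.03  0.19] op 0.008 r 0.15210978586001736 polar -2.9244531696531157 jaw yaw -1.2811729434334407 gate~ 1.3961729434334407 upright -0.9633813518021639 0.0014200537799088364 j [ 0.17   0.324  1.64  -0.034  1.447  1.46 ]
tcp rel hinge: along 0.1517103747844533 normal front 0.011015858438681012 force normal -0.20365582305584262
0.01 [-0.001  0.005 -0.061  0.12   0.034 -0.   ]
```

>>> arm_command(
  commands=[
    [[-0.001,0.002,-0.03,0.06,0.017,0],[0,0,0,0,0,0]],
  ],
)

```text
clock: 13.6
eef_pos: [0.4374, 0.1332, 0.2194]
orientation: [0.504, 0.343, 0.618, -0.497]
wrist_force: [-1.0, 1.3, 0.9]
opening: 0.0077
```

```bash
python3 swing.py .01
```

```text
clock 13.6 p [0.4374 0.1332 0.2194] F [-0.99  1.34  0.89] op 0.0077 r 0.15210063623822476 polar -2.929899259721516 jaw yaw -1.2865794991044313 gate~ 1.4015794991044312 upright -0.9633887663176943 0.0013619750787934315 j [ 0.17   0.324  1.639 -0.032  1.448  1.465]
tcp rel hinge: along 0.15170081359012866 normal front 0.0110211932278589 force normal -1.5661229268015975
0.01 [-0.001  0.005 -0.061  0.12   0.034 -0.   ]
```

>>> arm_command(
  commands=[
    [[-0.001,0.004,-0.05,0.1,0.028,0],[0,0,0,0,0,0]],
  ],
)

```text
clock: 13.8
eef_pos: [0.4371, 0.1346, 0.2194]
orientation: [0.501, 0.346, 0.616, -0.499]
wrist_force: [-2.1, 2.4, 0.0]
opening: 0.0076
```

```bash
python3 swing.py .01
```

```text
clock 13.8 p [0.4371 0.1346 0.2194] F [-2.08  2.37  0.04] op 0.0076 r 0.15209204726552866 polar -2.9388999468228683 jaw yaw -1.2957041812136625 gate~ 1.4107041812136625 upright -0.9633885262044021 0.0012240820208646863 j [ 0.171  0.324  1.639 -0.029  1.448  1.475]
tcp rel hinge: along 0.15169361252467511 normal front 0.011001761705905898 force normal -2.844762016532975
0.01 [-0.001  0.005 -0.061  0.12   0.034 -0.   ]
```

>>> arm_command(
  commands=[
    [[-0.001,0.002,-0.03,0.06,0.017,0],[0,0,0,0,0,0]],
  ],
)

```text
clock: 14.0
eef_pos: [0.4371, 0.1346, 0.2193]
orientation: [0.5, 0.347, 0.615, -0.501]
wrist_force: [-0.6, 0.1, 0.4]
opening: 0.0078
```

```bash
python3 swing.py .01
```

```text
clock 14.0 p [0.4371 0.1346 0.2193] F [-0.55  0.14  0.38] op 0.0078 r 0.1521414442542887 polar -2.939401874751981 jaw yaw -1.300460776437084 gate~ 1.415460776437084 upright -0.9633138556572673 0.0026785827954169394 j [ 0.171  0.324  1.639 -0.029  1.448  1.48 ]
tcp rel hinge: along 0.15178833056814153 normal front 0.010359621765172154 force normal -0.27849975271457816
0.01 [-0.001  0.004 -0.061  0.12   0.034 -0.   ]
```

>>> arm_command(
  commands=[
    [[0,0.003,-0.07,0,0,0],[0,0,0,0,0,0]],
  ],
)

```text
clock: 14.2
eef_pos: [0.4371, 0.1347, 0.2194]
orientation: [0.501, 0.347, 0.614, -0.502]
wrist_force: [-0.2, 0.5, 0.6]
opening: 0.0082
```

```bash
python3 swing.py .01
```

```text
clock 14.2 p [0.4371 0.1347 0.2194] F [-0.17  0.47  0.56] op 0.0082 r 0.1520937114865449 polar -2.939483042436036 jaw yaw -1.2999380154375313 gate~ 1.4149380154375313 upright -0.9632443822821386 0.006153184738244222 j [ 0.174  0.325  1.639 -0.032  1.448  1.483]
tcp rel hinge: along 0.15173442640444362 normal front 0.01044801021567473 force normal -0.5031037140414585
0.01 [-0.002  0.004 -0.061  0.12   0.034 -0.001]
```

>>> arm_command(
  commands=[
    [[0,0.003,-0.07,0,0,0]],
  ],
)

```text
clock: 14.3
eef_pos: [0.4371, 0.135, 0.2194]
orientation: [0.502, 0.346, 0.613, -0.502]
wrist_force: [2.3, -10.8, 0.1]
opening: 0.008
```

```bash
python3 swing.py .01;python3 look.py 12 side >/dev/null
```

```text
clock 14.3 p [0.4371 0.135  0.2194] F [  2.33 -10.8    0.05] op 0.008 r 0.15208399585219343 polar -2.941435050087095 jaw yaw -1.2995813767036977 gate~ 1.4145813767036977 upright -0.9631723119163226 0.00901542238795272 j [ 0.176  0.325  1.639 -0.034  1.448  1.486]
tcp rel hinge: along 0.15170021018747218 normal front 0.010797593409957123 force normal 11.029032097095364
0.01 [-0.002  0.004 -0.061  0.12   0.034 -0.001]
```

View pics/side_12.png

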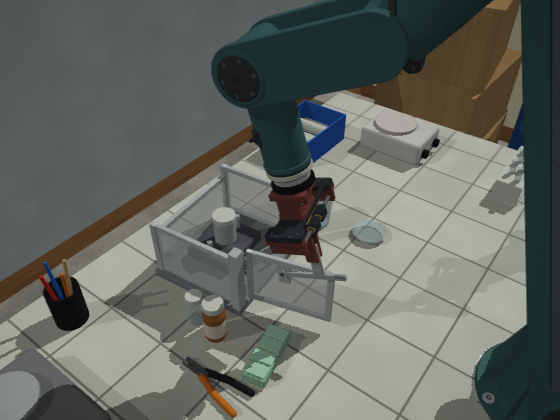

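>>> arm_command(
  commands=[
    [[0,0,0.01,0,-0.04,0],[0.124,-0.088,0,0,-0.04,0.5],[0.124,-0.088,0,0,0,0.5],[0.124,-0.088,0,0,0,0.5]],
  ],
)

```text
clock: 14.75
eef_pos: [0.429, 0.1324, 0.2115]
orientation: [0.533, 0.381, 0.589, -0.473]
wrist_force: [2.1, -3.8, -0.3]
opening: 0.008
```

```bash
python3 swing.py
```

```text
clock 14.75 p [0.429  0.1324 0.2115] F [ 2.14 -3.83 -0.3 ] op 0.008 r 0.16050631413180025 polar -2.935984810269814 jaw yaw -1.2998133938342713 gate~ 1.4148133938342713 upright -0.988492701195749 0.01485738336206327 j [ 0.17   0.25   1.745 -0.031  1.295  1.482]
tcp rel hinge: along 0.16016344211847272 normal front 0.010485641846771936 force normal 4.2621985599786045
```

>>> arm_command(
  commands=[
    [[0.124,-0.088,0,0,0,0.5],[0.124,-0.088,0,0,0,0.5],[0.062,-0.044,0,0,0,0.25],[0,0,0,0,0,0]],
  ],
)

```text
clock: 15.15
eef_pos: [0.4227, 0.1306, 0.2039]
orientation: [0.557, 0.413, 0.568, -0.444]
wrist_force: [1.8, -3.3, -3.4]
opening: 0.0081
```

```bash
python3 swing.py; python3 st.py
```

```text
clock 15.15 p [0.4227 0.1306 0.2039] F [ 1.78 -3.32 -3.4 ] op 0.0081 r 0.16703585238998742 polar -2.933144364661824 jaw yaw -1.3014388454870969 gate~ 1.4164388454870969 upright -0.9989259570813447 0.014603058157312276 j [ 0.16   0.189  1.841 -0.021  1.154  1.47 ]
tcp rel hinge: along 0.16672610253403009 normal front 0.010167729218549922 force normal 3.6729550740154973
15.15 [0.4227 0.1306 0.2039] F [ 1.78 -3.32 -3.4 ] op 0.008059248521536935 j [ 0.16   0.189  1.841 -0.021  1.154  1.47 ]
[[-0.0385  0.9632  0.2661]
 [-0.0258  0.2652 -0.9638]
 [-0.9989 -0.044   0.0146]]
```

>>> arm_command(
  commands=[
    [[0.062,-0.044,0.01,0,0,0.25],[0.05,-0.035,0.01,0,0,0.2],[0,0,0,0,0,0]],
  ],
)

```text
clock: 15.45
eef_pos: [0.4206, 0.13, 0.2009]
orientation: [0.565, 0.424, 0.56, -0.433]
wrist_force: [0.6, -2.2, -0.5]
opening: 0.0078
```

```bash
python3 swing.py;python3 look.py 13 side wrist >/dev/null;python3 - <<'E'
import cv2,numpy as np
b=cv2.imread('pics/side_13.png')[190:340,220:380];o=np.zeros((600,800,3),np.uint8);o[:450,:480]=cv2.resize(b,None,fx=3,fy=3)
a=cv2.imread('pics/wrist_13.png');o[:240,480:]=cv2.resize(a,(320,240));cv2.imwrite('pics/z13.png',o)
E
```

```text
clock 15.45 p [0.4206 0.13   0.2009] F [ 0.65 -2.24 -0.54] op 0.0078 r 0.16920885589422663 polar -2.932281404561909 jaw yaw -1.3018203563825335 gate~ 1.4168203563825335 upright -0.9998865293266638 0.01331988688236252 j [ 0.155  0.169  1.875 -0.016  1.103  1.464]
tcp rel hinge: along 0.16890776370662142 normal front 0.01008981033822209 force normal 2.333398169361193
```

View pics/z13.png

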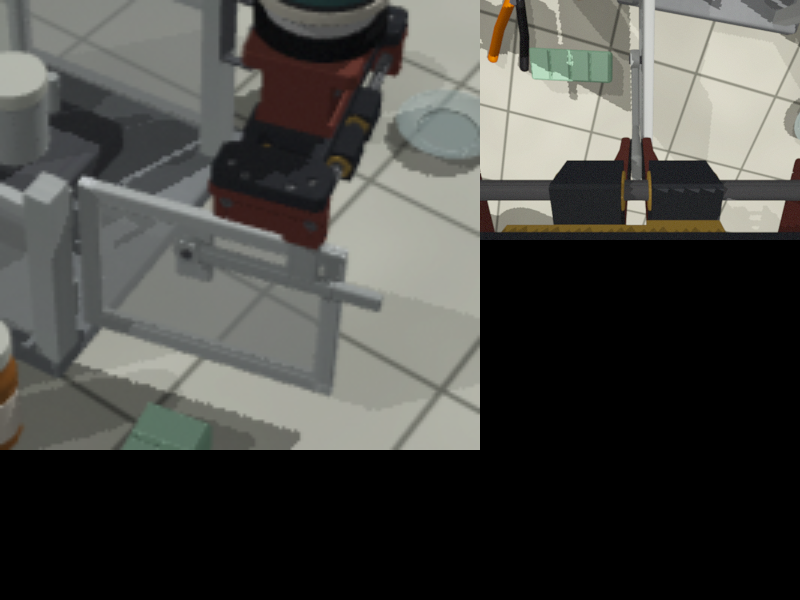

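>>> arm_command(
  commands=[
    [[0,0,0,0,0,0],[0,0,0,0,0,0],[0,0,0,0,0,0],[0,0,0,0,0,0]],
  ],
  grip=0,
)

```text
clock: 15.95
eef_pos: [0.4209, 0.1305, 0.2014]
orientation: [0.564, 0.423, 0.561, -0.434]
wrist_force: [-0.4, -0.1, 0.4]
opening: 0.0363
```

```bash
python3 swing.py;python3 look.py 14 side wrist >/dev/null;python3 - <<'E'
import cv2,numpy as np
b=cv2.imread('pics/side_14.png')[190:340,220:380];o=np.zeros((600,800,3),np.uint8);o[:450,:480]=cv2.resize(b,None,fx=3,fy=3)
a=cv2.imread('pics/wrist_14.png');o[:240,480:]=cv2.resize(a,(320,240));cv2.imwrite('pics/z14.png',o)
E
```

```text
clock 15.95 p [0.4209 0.1305 0.2014] F [-0.39 -0.08  0.44] op 0.0363 r 0.1687618151817097 polar -2.9345664677431555 jaw yaw -1.3021136202533041 gate~ 1.4171136202533041 upright -0.9998787201517512 0.013023985291040041 j [ 0.155  0.17   1.873 -0.016  1.106  1.465]
tcp rel hinge: along 0.16844114052875822 normal front 0.010398674953890736 force normal -0.028105377843723807
```

View pics/z14.png

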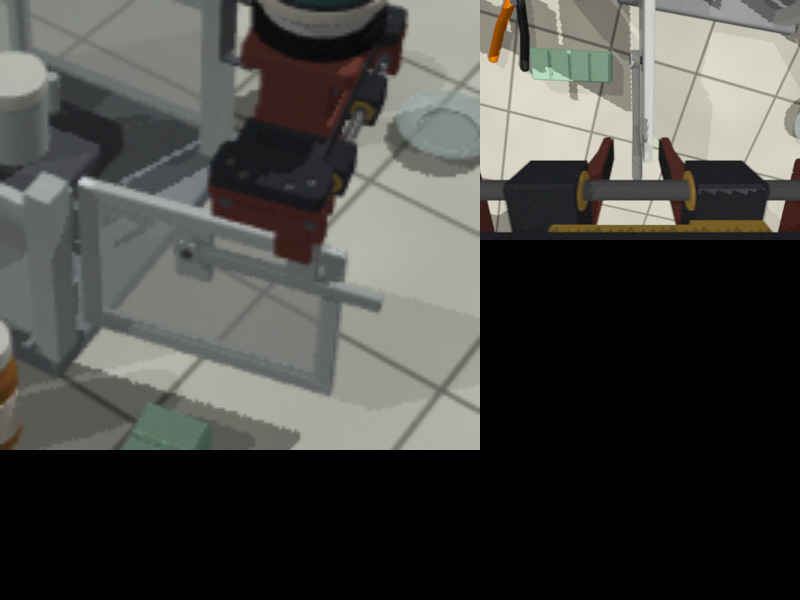

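>>> arm_command(
  commands=[
    [[-0.3,0,0,0,0,0],[-0.6,0,0,0,0,0],[-0.8,0,0,0,0,0],[-0.8,0,0,0,0,0],[-0.8,0,0,0,0,0]],
  ],
)

```text
clock: 16.55
eef_pos: [0.419, 0.1314, 0.2857]
orientation: [0.563, 0.422, 0.562, -0.435]
wrist_force: [0.5, 0.5, -0.4]
opening: 0.0438
```

>>> arm_command(
  commands=[
    [[-0.4,-0.9,0,0,0,0],[0,-0.9,0,0,0,0],[0,-0.9,0,0,0,0],[0,0,0,0,0,0]],
  ],
)

```text
clock: 16.95
eef_pos: [0.3551, 0.1137, 0.3025]
orientation: [0.565, 0.424, 0.56, -0.433]
wrist_force: [-0.4, -0.4, -0.1]
opening: 0.0437
```

```bash
python3 st.py;python3 look.py 15 side wrist top >/dev/null;python3 - <<'E'
import cv2,numpy as np
b=cv2.imread('pics/side_15.png')[150:340,140:380];o=np.zeros((600,800,3),np.uint8);o[:475,:600]=cv2.resize(b,None,fx=2.5,fy=2.5,interpolation=cv2.INTER_CUBIC)
cv2.imwrite('pics/z15.png',o)
E
```

```text
16.95 [0.3551 0.1137 0.3025] F [-0.39 -0.36 -0.11] op 0.04367969214232949 j [ 0.138 -0.049  1.839 -0.014  1.355  1.443]
[[-0.0024  0.9641  0.2654]
 [-0.0144  0.2653 -0.964 ]
 [-0.9999 -0.0061  0.0133]]
```

View pics/z15.png

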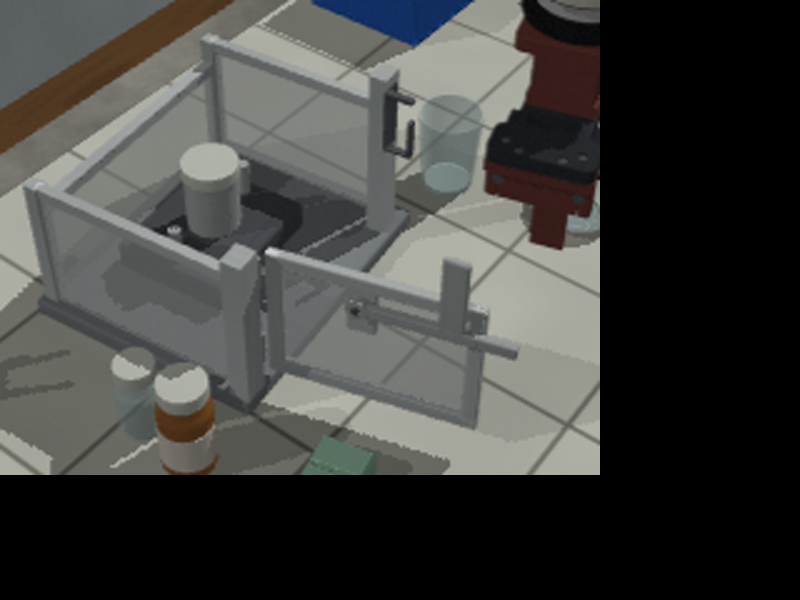

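View pics/wrist_15.png

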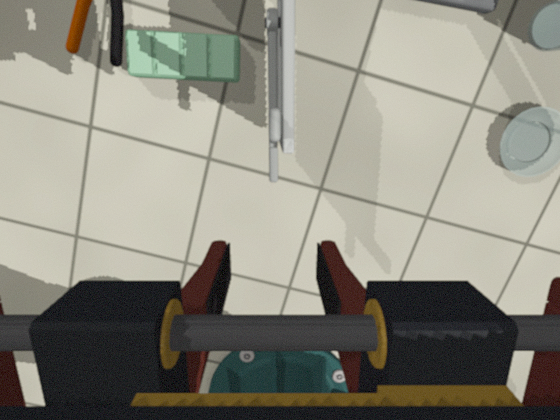

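View pics/top_15.png

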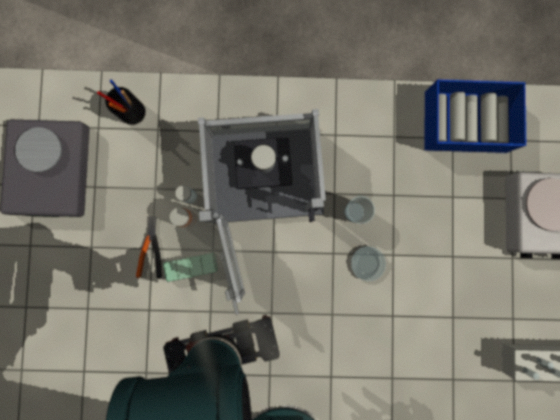

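Run:
```python
from geo import *
W=load('pics/wrist_15.npz');S=load('pics/side_15.npz')
a=onz(W,(292,5),.17);b=onz(W,(293,150),.17);d=b-a
print(a,b,'theta(yaw .11)',.11-np.pi/2-np.arctan2(d[1],d[0])+0)
z=lambda x,y:(x/2.5+140-.3,y/2.5+150-.3)
a=onz(S,z(270,251),.17);b=onz(S,z(487,313),.17);d=b-a;print(a,b,.11-np.pi/2-np.arctan2(d[1],d[0]))
for n in ('top','side'):
  A=cv2.imread(f'pics/{n}_0.png');B=cv2.imread(f'pics/{n}_15.png')
  boxes={'top':dict(beaker_dish=(340,195,395,285),jar=(245,140,285,175)),'side':dict(beaker=(300,185,335,228),bottles=(180,285,230,345),dish=(345,218,390,248),pliers=(180,350,260,418),case=(240,322,295,388),jar=(205,200,245,248))}[n]
  for k,(x0,y0,x1,y1) in boxes.items():
    t=A[y0:y1,x0:x1];R=cv2.matchTemplate(B[y0-6:y1+6 if y1+6<420 else 420,x0-6:x1+6],t,cv2.TM_CCOEFF_NORMED);_,m,_,l=cv2.minMaxLoc(R);print(n,k,round(m,3),l[0]-6,l[1]-6)
```

```text
[0.50611558 0.1375394  0.17      ] [0.40429791 0.10712597 0.17      ] theta(yaw .11) 1.390528151310441
[0.57424073 0.16365574 0.17      ] [0.39952687 0.1162226  0.17      ] 1.4156958846740852
top beaker_dish 0.98 0 0
top jar 0.999 0 0
side beaker 0.906 0 0
side bottles 0.901 0 0
side dish 0.265 1 0
side pliers 0.863 0 0
side case 0.501 0 0
side jar 0.996 0 0
```

```bash
python3 -c "
from rig import bot
print(bot.job_done()); s=bot.observe(); print(s['clock'],s['wrist_force'])"
```

```text
the job is handed in; nothing more can be done
None
the job is handed in; nothing more can be done
```

The gate is standing open at its stop with the latch bar let down, and the job is handed in; the clock stood at about 17 s of the 70 s.

- **Latch:** I gripped the thumb tab and raised the bar about 0.28 rad. I then drew the nose out between lip and plate in small steps, checking the force as I went. The wrist force readings stayed under about 3 N through the lift and the pull.
- **Swing:** I swung the gate at about 0.4 rad/s and slowed for the last part. The last small push against the stop read about 11 N at the wrist.
- **Release:** I lowered the bar to its rest, opened the jaws and backed away, so the robot is touching nothing.

**Last checks:**
- **Gate angle:** the two views gave 1.39 and 1.42 rad, against a stop at 1.4.
- **Bar:** it looks level in the side view.
- **Other things on the bench:** template matching showed no shift for the steel jar, beaker, dish, bottles and pliers.
- **Weak matches:** the sample case also showed no shift but matched poorly (0.50), probably because of shadow. The dish was hidden by the gripper in the side view, so that match failed (0.27), but its top view match was good (0.98).

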